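# Tip the spindle head nose-up over the step and seat the collet chuck

## Robot

A 6-joint arm with a two-finger parallel gripper is mounted at the origin on a cart in front of the work surface, level with it; the furniture and walls round the work are solid. World frame = base frame: x ahead of the robot, y to its left, z up, the work surface at z = 0. Lengths are in m, angles in rad, forces in N, time in s.
With the tool pointing down it reaches from about 0.4 to 0.825 m from the base axis. Payload 7 kg.
Tool frame: the origin (TCP) lies at the very end of the fingers, on their centre line; the grasp point (between the pads) lies 19 mm behind it (grip_depth is the distance from the TCP to the grasp point, in m); z points along the fingers, y is the direction in which the jaws open and shut (so a half turn about z gives the same grasp; the last joint's range is limited). The gripper opens to 88 mm and grips with 3 to 60 N. Pads are 19 mm wide; open, the fingers measure 130 mm over their backs; the gripper's body (78 mm by 193 mm) begins 47 mm behind the grasp point.
Start: joints at [1.556, 0.359, 0.012, 0, -1.224, -0.288], TCP at [0.201, 0.644, 0.227] pointing down, gripper open.
Joint ranges: [-3.07, 3.07], [-1.43, 2.12], [-1.02, 1.25], [-3.03, 1.67], [-3.05, -0], [-3.03, 3.03]. Speed limits (rad/s): [2.39, 2.39, 3.01, 3.14, 3.14, 3.14].

## Interface

Orientations are given as [roll, pitch, yaw] about the fixed x, y, z axes, in that order (R = Rz(yaw) Ry(pitch) Rx(roll)).
In Python, from station import get_state, grab_frame, get_calibration, job_done, grip_depth gives the robot as it stands. The module is installed in compiled form; this text tells all that it offers.
- The arm moves only by the shell command python3 -m crank 'ROWS' [FORCE]. ROWS is JSON, a list of rows, each an object with "turn": the turn, a rotation vector about the tool's x, y, z each as a share of 2 pi rad, from -1 to 1, a list of three; "slide": the shift along the tool's x, y, z each as a share of 0.5 m, from -1 to 1, a list of three; "fingers": the opening, from -1 (shut) to 1 (fully open). A call has 1 to 5 rows; each row is the pose to reach, as a shift and turn from the pose commanded when the call began, along the tool's axes at that moment, turning the shorter way round; what a row does not reach only later rows make up. A row lasts 1/12 s, in which the tool goes at most 41.7 mm and 7.16 degrees, less where a joint would pass 70% of its speed; a pose out of reach is approached as far as the arm can. A call with a number of a shift or a turn outside -1 to 1 is refused whole. A call with a gripper value outside its range is refused whole. The fingers move at their own pace and stop on an object; FORCE is the grip in N (left out, the last holds). Time passes only in rows, so rows that repeat a pose let the fingers close. It gives the time, the measured TCP pose, the force and the opening at its end, in the units of the state.
- get_state(): the state, without advancing time (a new reading comes with each control period).
- grab_frame(name): name is "scene" or "top"; returns the picture (400x640x3 uint8, red, green, blue); there is no depth.
- get_calibration(name): a dict with "K" (3x3 intrinsics, pixels), "dist" ([k1, k2, p1, p2, k3] as OpenCV has them; the pictures are not rectified), "pose" (4x4, takes a point from camera to world coordinates). Camera axes: x right, y up, looking along -z (the intrinsics and any distortion apply to the point x, -y, -z); pixel columns grow to the right and rows downward; lengths in m; the calibration is good to about 2 mm. A picture is of the moment at which its call begins. get_calibration takes no time and is no camera call.
- job_done(): hands the job in, once; it reports no verdict.
The state is a dict: "t": time; "q": joint angles; "qd": joint speeds; "joint_efforts": joint torques, N m; "eef_pos": TCP position; "ee_rot": TCP orientation; "force": force on the tool from outside, world axes, zero at the start; "moment": the same for the moment, N m; "width": finger opening in m.
Only numpy, scipy, OpenCV 4.12 (cv2) and the standard library are available. Lean on these libraries where they do the work, as an engineer would, in place of code of your own. Each camera call takes 0.05 s, during which the arm holds its last target.

## Task

Tip the blue spindle head over the step of its turnover stand, so that it stands on its rear cover on the lower deck with the spindle nose up. Then take the collet chuck from the orange holder and seat it in the spindle taper, its two drive slots over the two dogs and its flange fully down on the spindle face; keep hold of it until it is home, then let go. Leave the tape measure, the caliper and the wrench where they lie.

Things in the scene. Friction and masses are not known exactly. Their poses are not given: they have to be found in the camera images.
- turnover_stand: Plywood two-level stand fixed to the bench, 126 wide (x), 246 long (y). Origin on the bench under the middle of the step edge; z up, y downhill from the upper to the lower deck, x across. Wooden side rails, 110 apart inside, tops 58 above the bench beside the upper deck, 28 beside the lower. The uphill end is open.
- step_edge (a point): Middle of the step edge on the upper deck, 48 above the bench; axes as the stand's. The upper deck runs from y -111 to 0 and ends at y 0 in a round aluminium nosing of 6 radius along x.
- landing (a point): Middle of the lower deck, on its black rubber mat, 59 downhill of the step edge and 12 above the bench; axes as the stand's. The mat runs from the step to a wooden end stop whose face is 60 downhill of this point and whose top is 17 above the mat.
- spindle_head: Loose blue finned casting, 0.9 kg, too wide to grip as it lies on the upper deck. Origin: centre of its underside there; x (104) across the stand, y (90) downhill, z (76) up. Its uphill -y face is the nose face, flat round a recess of 62 diameter; its +y face is the dark rear cover. Slid on, it tips when about 45 is out past the step; it may lean on the nosing until pushed on. Standing it is 90 high.
- spindle_face (a point): Centre of the spindle's flat steel end face, sunk 10 in the recess, 80 from the rear cover. z points out of the nose (level, uphill at first; up when the head stands), x to one of two drive dogs. Dogs at +x and -x: radius 18.5 to 29, 16 wide, 8 high, top edges bevelled 2. The taper bore opens here: 33.4 diameter, narrowing 7 in 24, 50 deep.
- spindle (a joint): Turn of the spindle in the head about its own axis, rad; starts anywhere within 1.5 either way. Stiff (0.15 N m): it stays where it is. At 0 the dogs lie along the head's x.
- collet_chuck: Loose steel collet chuck, 0.32 kg, upright in the holder at any turn. Origin: centre of the flange's underside; z up out of its nut, x to one of two slots. Shank below: 46 long, 31 diameter tapering to 16. Flange 50 diameter, z 0 to 20; slots at +x and -x, 19 wide, 9 high, open below. Black nut, 42 diameter, z 32 to 56: grip here. Seated, origin and x meet the spindle face's (x either way round).
- chuck_holder: Orange plastic holder cup fixed to the bench: base 66 diameter, cup 48 diameter; origin at the centre of its underside. The chuck's flange rests on its rim, 58 above the bench; lift the chuck 50 or more to clear it.
- tape_measure: Yellow and black tape measure standing beyond the stand, 87 long, 38 thick, 66 tall. Origin under its middle. To be left alone.
- caliper: Steel caliper lying beyond the stand to the right, 210 long, 65 wide, 12 thick. Origin under its middle. To be left alone.
- wrench: Steel combination wrench lying to the right of the work, 201 long, 33 wide, 8 thick. Origin under its middle. To be left alone.
Mind the look-alikes: they are no part of the job. Of the things that look like the collet_chuck, the smallest one is meant.

How it is judged:
By the outcome, as a careful person would: the job done as asked, in the order asked, and still so for the second after the job is handed in, with the robot touching nothing.
It also fails if it takes over 64 s, if anything falls off the work surface, if the arm or the gripper's body presses on something with over 40 N, if the wrist force passes 120 N, or if a joint passes its speed limit or range.

## Working session

There is one attempt and no reset: what is moved stays moved. The work goes in short steps, Python scripts to look and compute and a shell command to move; the robot and the scene stay as the last step left them, time stands still between calls to the robot, and variables do not carry over. Pictures are saved under pics/ and viewed, and the job is handed in when it is done.

```bash
mkdir -p pics; ls; cat > h.py <<'E'
import numpy as np,cv2,json
from station import *
def save(name,fn):
    im=grab_frame(name); cv2.imwrite('pics/'+fn,cv2.cvtColor(im,cv2.COLOR_RGB2BGR)); return im
E
python3 - <<'E'
from h import *
print(get_state(),grip_depth)
for n in('scene','top'):
    c=get_calibration(n);print(n,c)
    save(n,n+'0.png')
E
```

```text
pics
{'t': 0.0, 'q': array([ 1.55604663e+00,  3.59368316e-01,  1.10846618e-02, -3.44025563e-04,
       -1.22408514e+00, -2.88055962e-01]), 'qd': array([ 2.16965755e-04,  1.41189401e-03,  4.07319395e-04, -5.54503821e-04,
       -6.69580361e-04, -9.65876701e-05]), 'joint_efforts': array([ 5.02512721e-04, -5.82715523e+01,  2.93049198e+01,  6.99704692e+00,
        6.81616933e-03, -1.63081031e-04]), 'eef_pos': array([0.20119541, 0.64382347, 0.22564702]), 'ee_rot': array([ 3.13999309e+00, -1.36679112e-04, -3.02922705e-01]), 'force': array([ 0.15656989, -0.60731818, -0.58055355]), 'moment': array([-0.03589206,  0.01615961,  0.00750817]), 'width': 0.08764949361248953} 0.0188
scene {'K': array([[507.53887571,   0.        , 314.34520452],
       [  0.        , 507.53887571, 207.50896752],
       [  0.        ,   0.        ,   1.        ]]), 'dist': array([-0.12591258,  0.        ,  0.        ,  0.        ,  0.        ]), 'pose': array([[-0.89621149,  0.26179472, -0.35814592,  0.19305273],
       [-0.44311475, -0.5670521 ,  0.6943351 ,  0.45669436],
       [-0.02131413,  0.78097083,  0.62420371,  0.75004955],
       [ 0.        ,  0.        ,  0.        ,  1.        ]])}
top {'K': array([[434.05074701,   0.        , 322.80373869],
       [  0.        , 434.05074701, 204.12552983],
       [  0.        ,   0.        ,   1.        ]]), 'dist': array([0.01367267, 0.        , 0.        , 0.        , 0.        ]), 'pose': array([[-0.0039331 ,  0.98567124, -0.16863196,  0.40416427],
       [-0.99930333,  0.00238448,  0.03724483, -0.27685488],
       [ 0.03711325,  0.16866096,  0.98497517,  1.03885384],
       [ 0.        ,  0.        ,  0.        ,  1.        ]])}
```

View pics/scene0.png

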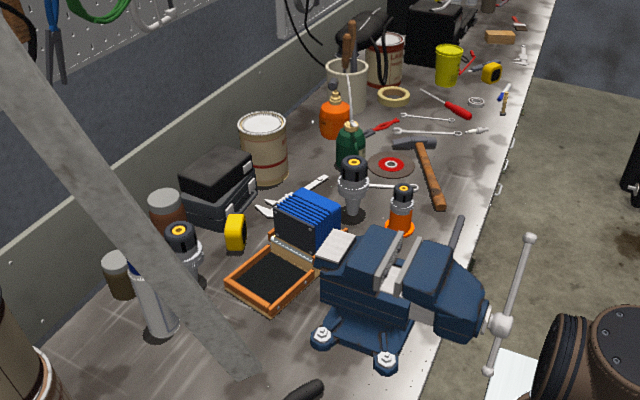

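View pics/top0.png

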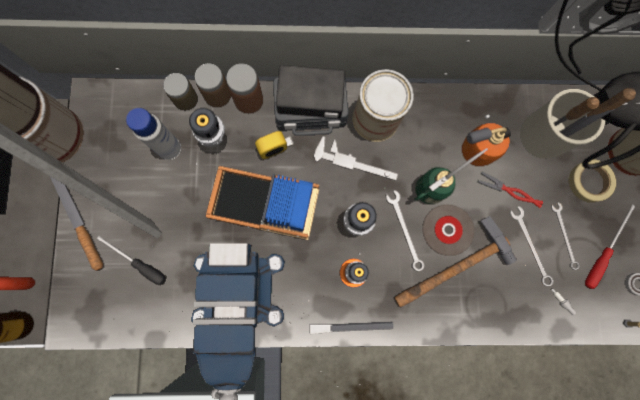

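The top view shows three chuck-like things: (205,125), (360,218) and (355,272). The one at (355,272) is small and sits in the orange holder. I'll check it in an enlarged crop.

```bash
python3 - <<'E'
import cv2,numpy as np
t=cv2.imread('pics/top0.png');s=cv2.imread('pics/scene0.png')
a=cv2.resize(t[90:300,190:400],(580,580),interpolation=cv2.INTER_CUBIC);cv2.imwrite('pics/c1.png',a)
b=cv2.resize(s[140:320,150:430],(784,504),interpolation=cv2.INTER_CUBIC);cv2.imwrite('pics/c2.png',b)
E
```

```text
(no output)
```

View pics/c1.png

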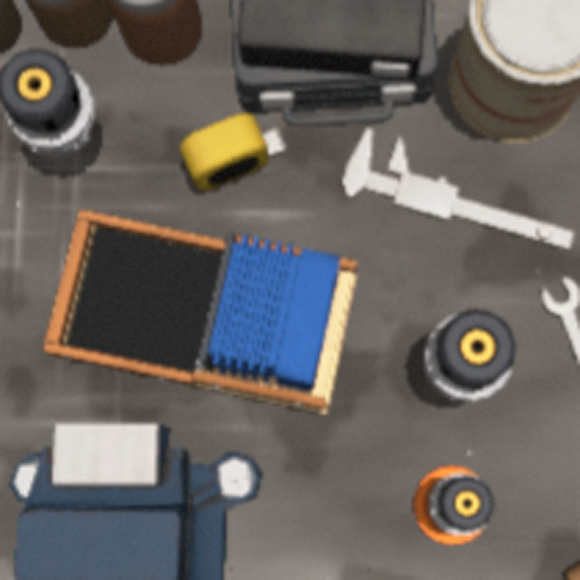

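View pics/c2.png

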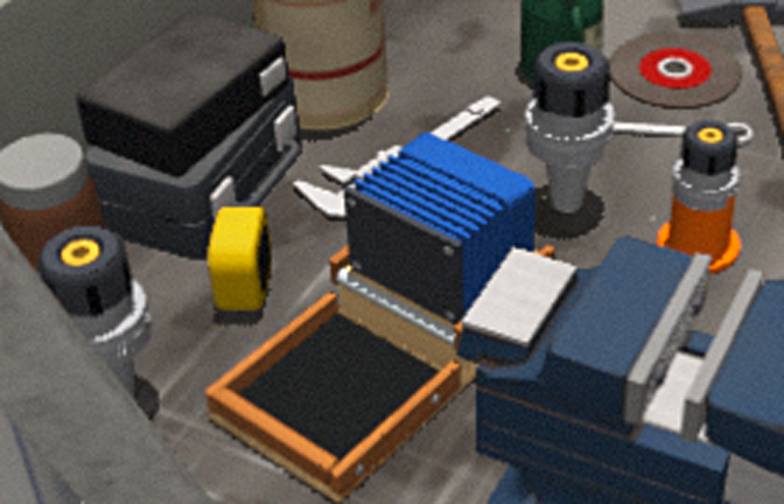

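The chuck meant is the one in the orange holder: top (359,272), scene (404,187). The two others are larger and stand on plain stubs. Next I'll measure positions with masks and ray casting.

```bash
cat >> h.py <<'E'
def ray(n,uv):
    c=get_calibration(n);p=cv2.undistortPoints(np.array([[uv]],float),c['K'],c['dist'])[0,0]
    P=c['pose'];d=P[:3,:3]@np.array([p[0],-p[1],-1]);return P[:3,3],d/np.linalg.norm(d)
def onz(n,uv,z):
    o,d=ray(n,uv);return o+d*(z-o[2])/d[2]
def tri(a,b):
    (o1,d1),(o2,d2)=ray('scene',a),ray('top',b)
    A=np.stack([d1,-d2],1);s=np.linalg.lstsq(A,o2-o1,rcond=None)[0]
    p,q=o1+s[0]*d1,o2+s[1]*d2;return (p+q)/2,np.linalg.norm(p-q)
def proj(n,X):
    c=get_calibration(n);P=c['pose'];p=P[:3,:3].T@(np.asarray(X,float)-P[:3,3]);p=np.array([[p[0],-p[1],-p[2]]])
    return cv2.projectPoints(p.reshape(1,1,3),np.zeros(3),np.zeros(3),c['K'],c['dist'])[0].ravel()
def cen(im,roi,lo,hi):
    x0,y0,x1,y1=roi;h=cv2.cvtColor(im[y0:y1,x0:x1],cv2.COLOR_RGB2HSV)
    m=cv2.inRange(h,np.array(lo),np.array(hi));ys,xs=np.nonzero(m);return np.array([xs.mean()+x0,ys.mean()+y0]),len(xs)
E
python3 - <<'E'
from h import *
rd=lambda f:cv2.cvtColor(cv2.imread(f),cv2.COLOR_BGR2RGB)
t=rd('pics/top0.png');s=rd('pics/scene0.png')
a=cen(s,(396,180,412,195),(15,100,80),(35,255,255));b=cen(t,(350,263,368,281),(15,100,80),(35,255,255))
print('collet',a,b,tri(a[0],b[0]))
# stand: upper/outer corners
c=lambda u,v:(u/2.762+190-.0,v/2.762+90)
k=lambda u,v:(u/2.8+150,v/2.8+140)
for nm,uv,z in [('LL',(48,350),.028),('LU',(83,213),.028),('RL',(325,408),.058),('RU',(357,262),.058),
  ('headUR',(340,252),.124),('headLR',(310,388),.124),('headUL',(237,238),.124),('headLL',(209,366),.124)]:
    print(nm,onz('top',c(*uv),z).round(4))
# two-view checks
print('LL tri',tri(k(335,466),c(83,213)),tri(k(335,466),c(48,350)))
print('scene corners', onz('scene',k(210,392),.028),onz('scene',k(335,466),.028))
print('head tri rear-top corners', tri(k(350,192),c(237,238)), tri(k(465,250),c(209,366)))
print('nosing ends', onz('scene',k(341,272),.048),onz('scene',k(458,340),.048))
E
```

```text
collet (array([403.36363636, 187.68181818]), 44) (array([358.83098592, 271.90140845]), 71) (array([ 0.41707868, -0.38732696,  0.11551336]), np.float64(0.000684545074623837))
LL [ 0.5468 -0.0461  0.028 ]
LU [ 0.6658 -0.0711  0.028 ]
RL [ 0.4949 -0.2794  0.058 ]
RU [ 0.6172 -0.3059  0.058 ]
headUR [ 0.6108 -0.2907  0.124 ]
headLR [ 0.5042 -0.2677  0.124 ]
headUL [ 0.6216 -0.2104  0.124 ]
headLL [ 0.5211 -0.1905  0.124 ]
LL tri (array([ 0.62709675, -0.07756636, -0.01456591]), np.float64(0.09948846987382572)) (array([ 0.54801953, -0.04653074,  0.03322611]), np.float64(0.004068263504732886))
scene corners [ 0.66539455 -0.06982392  0.028     ] [ 0.55269126 -0.04978155  0.028     ]
head tri rear-top corners (array([ 0.62387805, -0.20960386,  0.11883253]), np.float64(0.0020835936724486245)) (array([ 0.52286613, -0.18948034,  0.11724051]), np.float64(0.001955535721216625))
nosing ends [ 0.63240662 -0.19901585  0.048     ] [ 0.52227243 -0.17197215  0.048     ]
```

```bash
python3 - <<'E'
from h import *
print(tri((245,378),(158,234)))
import numpy as np
# bar other points: plane from top line vs scene rays
for uv in [(15,30),(60,105),(120,195),(180,290)]:
    o1,d1=ray('top',(158,234));_,d2=ray('top',(20,85));n=np.cross(d1,d2)
    o,d=ray('scene',uv);print(uv,(o+d*np.dot(n,o1-o)/np.dot(n,d)).round(3))
t=cv2.imread('pics/top0.png');s=cv2.imread('pics/scene0.png')
cv2.imwrite('pics/c3.png',np.hstack([cv2.resize(t[0:300,0:200],(400,600)),cv2.resize(s[100:400,0:200],None,fx=2,fy=2)]))
E
```

```text
(array([ 0.51874974,  0.08029558, -0.00659546]), np.float64(0.018673874203698964))
(15, 30) [0.719 0.135 0.587]
(60, 105) [0.69  0.128 0.497]
(120, 195) [0.647 0.117 0.372]
(180, 290) [0.596 0.107 0.208]
```

View pics/c3.png

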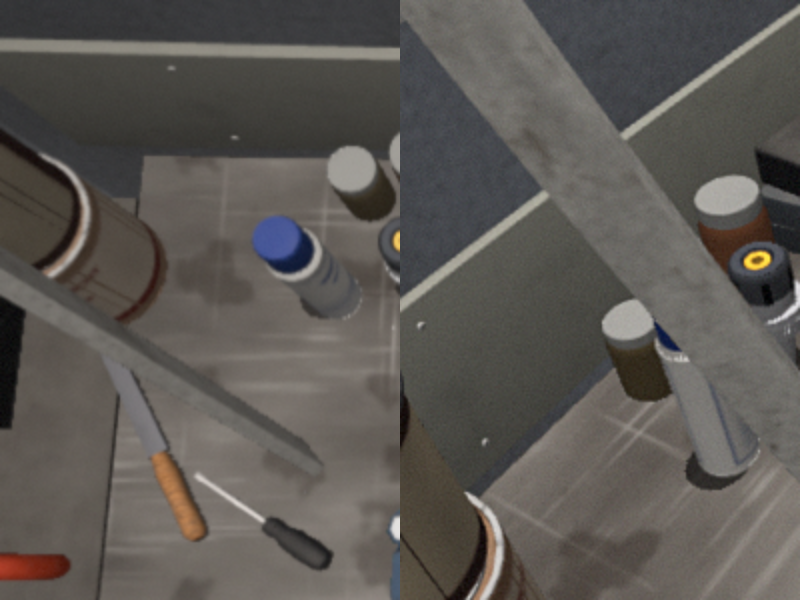

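```bash
cat >> h.py <<'E'
from scipy.spatial.transform import Rotation as R
def need(pos,yaw,rp=(np.pi,0)):
    s=get_state();T=R.from_euler('xyz',s['ee_rot']);G=R.from_euler('xyz',[rp[0],rp[1],yaw])
    d=T.inv().apply(np.array(pos)-s['eef_pos']);r=(T.inv()*G).as_rotvec()
    n=max(np.linalg.norm(d)/.04,np.degrees(np.linalg.norm(r))/7)
    print('at',s['eef_pos'].round(4),s['ee_rot'].round(3),'t',round(s['t'],2),'rows~%.1f'%n)
    print('slide',(d/.5).round(4).tolist(),'turn',(r/2/np.pi).round(4).tolist())
    if n>4.9: k=4.8/n;print('part slide',(k*d/.5).round(3).tolist(),'turn',(k*r/2/np.pi).round(4).tolist())
E
python3 - <<'E'
from h import *
t=cv2.imread('pics/top0.png');s=cv2.imread('pics/scene0.png')
cv2.imwrite('pics/c4.png',np.hstack([cv2.resize(t[230:400,160:300],(412,500)),cv2.resize(s[200:390,300:560],None,fx=1.48,fy=2.631)[:500]]))
print('pad',tri((314.5,251),(211,245)), tri((356,234.5),(248,244)))
print('jaw',tri((355,229),(198,308)))
need((.45,.10,.33),-1.0)
E
```

```text
pad (array([ 0.47267189, -0.08683412,  0.16885775]), np.float64(0.004826392069919786)) (array([ 0.45402733, -0.16428373,  0.15550747]), np.float64(0.039885720705138294))
jaw (array([ 0.37685107, -0.08031072,  0.25576756]), np.float64(0.04766416002331342))
at [0.2012 0.6439 0.2257] [ 3.14  -0.    -0.303] t 0.1 rows~15.2
slide [0.7995, 0.8901, -0.2071] turn [0.0002, -0.0001, 0.1109]
part slide [0.253, 0.281, -0.066] turn [0.0001, -0.0, 0.0351]
```

View pics/c4.png

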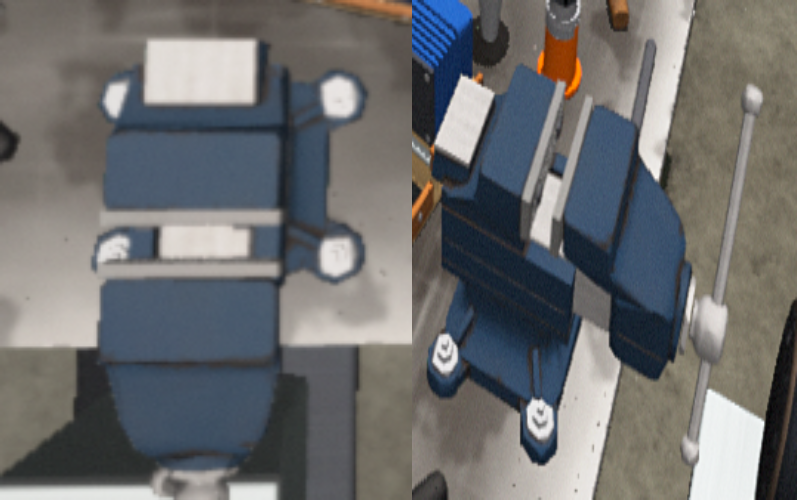

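```bash
python3 -m crank '[{"slide":[0.25,0.28,-0.12],"turn":[0,0,0.035],"fingers":0.45},{"slide":[0.25,0.28,-0.12],"turn":[0,0,0.035],"fingers":0.45},{"slide":[0.25,0.28,-0.12],"turn":[0,0,0.035],"fingers":0.45},{"slide":[0.25,0.28,-0.12],"turn":[0,0,0.035],"fingers":0.45},{"slide":[0.25,0.28,-0.12],"turn":[0,0,0.035],"fingers":0.45}]'
python3 -c "
from h import *
need((.45,.10,.33),-1.0)"
```

```text
t: 0.52
eef_pos: [0.2796, 0.4707, 0.2875]
ee_rot: [-3.141, -0.0, -0.523]
force: [0.2, 1.1, -0.4]
width: 0.0645
at [0.2796 0.4707 0.2875] [-3.141 -0.    -0.523] t 0.52 rows~10.3
slide [0.6655, 0.4721, -0.0851] turn [-0.0, 0.0, 0.0759]
part slide [0.312, 0.221, -0.04] turn [-0.0, 0.0, 0.0355]
```

```bash
python3 -m crank '[{"slide":[0.31,0.22,-0.04],"turn":[0,0,0.0355],"fingers":0.45},{"slide":[0.31,0.22,-0.04],"turn":[0,0,0.0355],"fingers":0.45},{"slide":[0.31,0.22,-0.04],"turn":[0,0,0.0355],"fingers":0.45},{"slide":[0.31,0.22,-0.04],"turn":[0,0,0.0355],"fingers":0.45},{"slide":[0.31,0.22,-0.04],"turn":[0,0,0.0355],"fingers":0.45}]'
python3 -c "
from h import *
need((.45,.10,.33),-1.0)"
```

```text
t: 0.93
eef_pos: [0.3588, 0.2974, 0.3072]
ee_rot: [-3.141, 0.0, -0.747]
force: [0.2, -0.1, 0.5]
width: 0.0634
at [0.3588 0.2974 0.3072] [-3.141  0.    -0.747] t 0.93 rows~5.5
slide [0.4021, 0.1659, -0.0458] turn [-0.0001, 0.0, 0.0403]
part slide [0.353, 0.146, -0.04] turn [-0.0001, 0.0, 0.0354]
```

```bash
python3 -m crank '[{"slide":[0.35,0.146,-0.045],"turn":[0,0,0.0355],"fingers":0.45},{"slide":[0.35,0.146,-0.045],"turn":[0,0,0.0355],"fingers":0.45},{"slide":[0.35,0.146,-0.045],"turn":[0,0,0.0355],"fingers":0.45},{"slide":[0.35,0.146,-0.045],"turn":[0,0,0.0355],"fingers":0.45},{"slide":[0.35,0.146,-0.045],"turn":[0,0,0.0355],"fingers":0.45}]'
python3 -c "
from h import *
need((.50,-.1,.33),-1.3)"
```

```text
t: 1.35
eef_pos: [0.4378, 0.1253, 0.3297]
ee_rot: [-3.141, -0.0, -0.97]
force: [0.5, -0.2, -0.5]
width: 0.0635
at [0.4378 0.1253 0.3297] [-3.141 -0.    -0.97 ] t 1.35 rows~5.8
slide [0.4419, 0.1521, -0.0006] turn [-0.0001, -0.0, 0.0526]
part slide [0.363, 0.125, -0.0] turn [-0.0001, -0.0, 0.0432]
```

```bash
python3 -m crank '[{"slide":[0.36,0.125,0],"turn":[0,0,0.043],"fingers":0.45},{"slide":[0.36,0.125,0],"turn":[0,0,0.043],"fingers":0.45},{"slide":[0.36,0.125,0],"turn":[0,0,0.043],"fingers":0.45},{"slide":[0.36,0.125,0],"turn":[0,0,0.043],"fingers":0.45},{"slide":[0.36,0.125,0],"turn":[0,0,0.043],"fingers":0.45}]'
python3 -c "
from h import *
need((.5505,-.3165,.25),-1.784)"
```

```text
t: 1.77
eef_pos: [0.4877, -0.0587, 0.3288]
ee_rot: [3.141, -0.0, -1.241]
force: [0.1, 0.1, 0.3]
width: 0.064
at [ 0.4877 -0.0587  0.3288] [ 3.141 -0.    -1.241] t 1.77 rows~6.9
slide [0.5284, 0.0483, 0.1578] turn [0.0001, -0.0001, 0.0865]
part slide [0.367, 0.033, 0.109] turn [0.0001, -0.0, 0.06]
```

```bash
python3 -m crank '[{"slide":[0.37,0.033,0.05],"turn":[0,0,0.06],"fingers":0.45},{"slide":[0.37,0.033,0.05],"turn":[0,0,0.06],"fingers":0.45},{"slide":[0.37,0.033,0.05],"turn":[0,0,0.06],"fingers":0.45},{"slide":[0.37,0.033,0.05],"turn":[0,0,0.06],"fingers":0.45},{"slide":[0.37,0.033,0.05],"turn":[0,0,0.06],"fingers":0.45}]'
python3 -c "
from h import *
need((.5475,-.330,.20),-1.784)"
```

```text
t: 2.18
eef_pos: [0.5322, -0.2393, 0.3023]
ee_rot: [3.139, -0.0, -1.619]
force: [0.6, 0.7, -0.6]
width: 0.0639
at [ 0.5322 -0.2393  0.3023] [ 3.139 -0.    -1.619] t 2.18 rows~3.4
slide [0.1797, -0.0397, 0.2046] turn [0.0004, -0.0001, 0.0263]
```

```bash
python3 -m crank '[{"slide":[0.18,-0.04,0.1],"turn":[0,0,0.0263],"fingers":0.45},{"slide":[0.18,-0.04,0.1],"turn":[0,0,0.0263],"fingers":0.45},{"slide":[0.18,-0.04,0.204],"turn":[0,0,0.0263],"fingers":0.45},{"slide":[0.18,-0.04,0.204],"turn":[0,0,0.0263],"fingers":0.45},{"slide":[0.18,-0.04,0.204],"turn":[0,0,0.0263],"fingers":0.45}]'
python3 -c "
from h import *
need((.5475,-.330,.088),-1.784)
save('top','top1.png');save('scene','scene1.png')
im=cv2.imread('pics/top1.png');cv2.imwrite('pics/c5.png',cv2.resize(im[120:320,180:440],None,fx=3,fy=3,interpolation=2))"
```

```text
t: 2.6
eef_pos: [0.5449, -0.3267, 0.1951]
ee_rot: [3.131, 0.002, -1.784]
force: [-0.9, 1.3, -1.8]
width: 0.0638
at [ 0.5449 -0.3267  0.1951] [ 3.131e+00  2.000e-03 -1.784e+00] t 2.6 rows~2.7
slide [0.0057, -0.0088, 0.2141] turn [0.0017, 0.0003, -0.0]
```

View pics/c5.png

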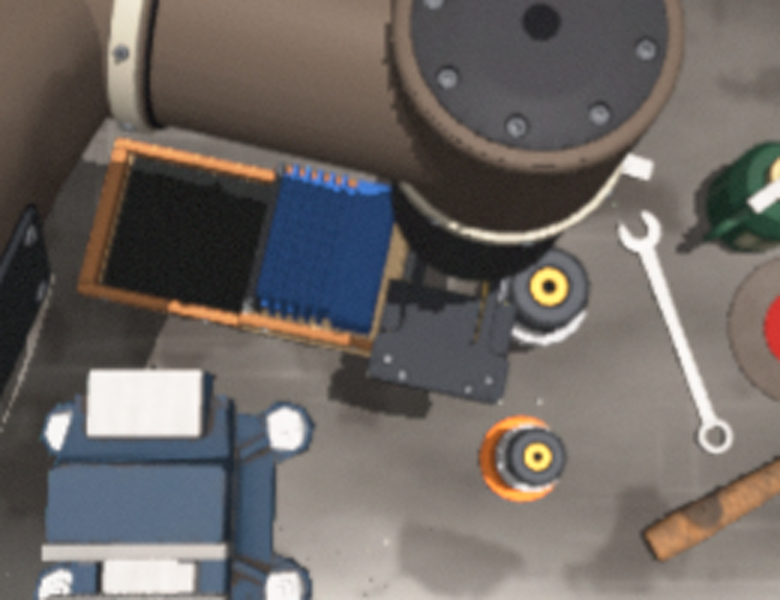

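View pics/scene1.png

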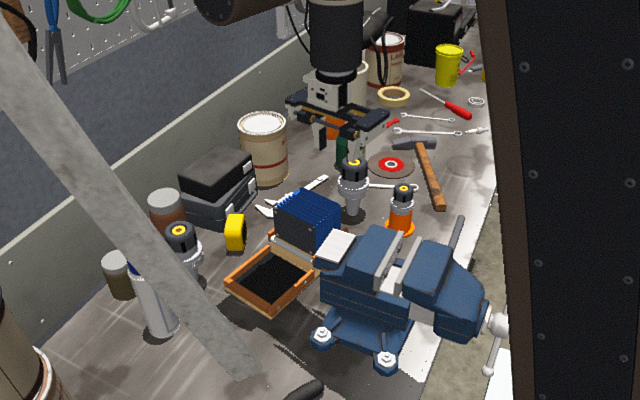

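```bash
python3 -c "
from h import *
print(tri((353,161),(362.5,215.5)))
s=get_state();p=np.array([.5475,-.330,0])
need((.5505,-.3165,.088),-1.784)
"
```

```text
(array([ 0.53389276, -0.39304314,  0.14663354]), np.float64(0.0017333085493068288))
at [ 0.5478 -0.3267  0.2017] [ 3.139 -0.    -1.782] t 2.7 rows~2.9
slide [-0.0212, -0.0014, 0.2274] turn [0.0004, -0.0001, 0.0004]
```

```bash
python3 -m crank '[{"slide":[-0.024,-0.0014,0.07],"turn":[0,0,0],"fingers":0.45},{"slide":[-0.024,-0.0014,0.14],"turn":[0,0,0],"fingers":0.45},{"slide":[-0.024,-0.0014,0.213],"turn":[0,0,0],"fingers":0.45},{"slide":[-0.024,-0.0014,0.213],"turn":[0,0,0],"fingers":0.45},{"slide":[-0.024,-0.0014,0.213],"turn":[0,0,0],"fingers":0.45}]'
python3 -c "
from h import *
need(np.array([.579,-.1845,.095])-.072*np.array([.212,.977,0]),-1.784)"
```

```text
t: 3.12
eef_pos: [0.5519, -0.3144, 0.0969]
ee_rot: [3.141, -0.001, -1.78]
force: [0.5, -0.2, 1.2]
width: 0.0635
at [ 0.5519 -0.3144  0.0969] [ 3.141e+00 -1.000e-03 -1.780e+00] t 3.12 rows~1.5
slide [-0.1215, 0.0015, 0.0036] turn [0.0001, -0.0001, 0.0007]
```

```bash
python3 -m crank '[{"slide":[-0.024,0,0],"turn":[0,0,0],"fingers":0.45},{"slide":[-0.048,0,0],"turn":[0,0,0],"fingers":0.45},{"slide":[-0.072,0,0],"turn":[0,0,0],"fingers":0.45},{"slide":[-0.096,0,0],"turn":[0,0,0],"fingers":0.45},{"slide":[-0.12,0,0],"turn":[0,0,0],"fingers":0.45}]'
python3 -c "
from h import *
save('top','top2.png');im=save('scene','scene2.png')
im=cv2.imread('pics/top2.png');b=cv2.imread('pics/scene2.png');cv2.imwrite('pics/c6.png',np.hstack([cv2.resize(im[140:260,190:350],(400,300),interpolation=2),cv2.resize(b[150:330,200:440],(400,300),interpolation=2)]))"
```

```text
t: 3.53
eef_pos: [0.5662, -0.2572, 0.1]
ee_rot: [-3.136, -0.003, -1.78]
force: [-2.8, -12.3, 9.7]
width: 0.0637
```

View pics/c6.png

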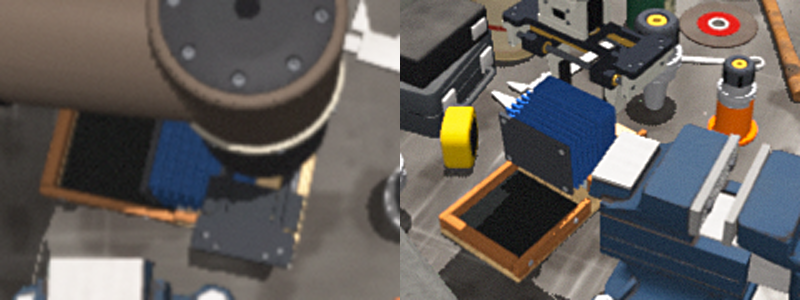

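```bash
python3 -m crank '[{"slide":[-0.012,0,0],"turn":[0,0,0],"fingers":0.45},{"slide":[-0.024,0,0],"turn":[0,0,0],"fingers":0.45},{"slide":[-0.036,0,0],"turn":[0,0,0],"fingers":0.45}]'
python3 -c "
from h import *
save('top','top3.png');im=save('scene','scene3.png')
im=cv2.imread('pics/top3.png');b=cv2.imread('pics/scene3.png');cv2.imwrite('pics/c7.png',np.hstack([cv2.resize(im[140:260,190:350],(400,300),interpolation=2),cv2.resize(b[150:330,200:440],(400,300),interpolation=2)]))"
```

```text
t: 3.88
eef_pos: [0.5697, -0.2401, 0.0994]
ee_rot: [-3.136, -0.002, -1.78]
force: [-1.7, -6.9, 9.5]
width: 0.0633
```

View pics/c7.png

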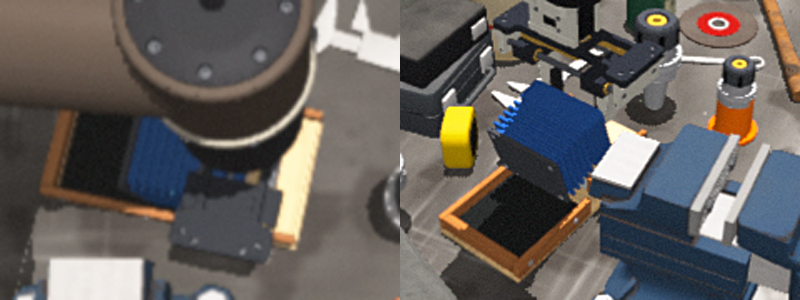

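```bash
python3 -m crank '[{"slide":[-0.012,0,0],"turn":[0,0,0],"fingers":0.45},{"slide":[-0.024,0,0],"turn":[0,0,0],"fingers":0.45},{"slide":[-0.036,0,0],"turn":[0,0,0],"fingers":0.45},{"slide":[-0.048,0,0],"turn":[0,0,0],"fingers":0.45},{"slide":[-0.06,0,0],"turn":[0,0,0],"fingers":0.45}]'
python3 -c "
from h import *
save('top','top4.png');im=save('scene','scene4.png')
im=cv2.imread('pics/top4.png');b=cv2.imread('pics/scene4.png');cv2.imwrite('pics/c8.png',np.hstack([cv2.resize(im[140:260,190:350],(400,300),interpolation=2),cv2.resize(b[150:330,200:440],(400,300),interpolation=2)]))"
```

```text
t: 4.4
eef_pos: [0.5741, -0.2085, 0.0955]
ee_rot: [3.141, 0.0, -1.781]
force: [-0.9, 0.4, -0.2]
width: 0.0633
```

View pics/c8.png

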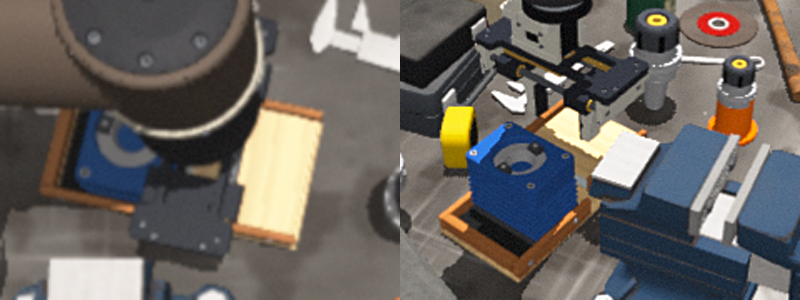

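```bash
python3 -m crank '[{"slide":[0.03,0,-0.05],"turn":[0,0,0],"fingers":0.45},{"slide":[0.06,0,-0.13],"turn":[0,0,0],"fingers":0.6},{"slide":[0.1,0,-0.21],"turn":[0,0,0],"fingers":1},{"slide":[0.1,0,-0.28],"turn":[0,0,0],"fingers":1},{"slide":[0.1,0,-0.33],"turn":[0,0,0],"fingers":1}]'
python3 -c "
from h import *
need((.417,-.387,.25),-2.4)"
```

```text
t: 4.92
eef_pos: [0.564, -0.2598, 0.2648]
ee_rot: [-3.138, -0.001, -1.782]
force: [0.5, -0.8, 0.8]
width: 0.0839
at [ 0.564  -0.2598  0.2648] [-3.138e+00 -1.000e-03 -1.782e+00] t 4.92 rows~5.1
slide [0.3104, 0.2342, 0.029] turn [-0.0006, 0.0001, 0.0983]
part slide [0.295, 0.222, 0.028] turn [-0.0006, 0.0001, 0.0933]
```

```bash
python3 -m crank '[{"slide":[0.31,0.234,0],"turn":[0,0,0.0],"fingers":1},{"slide":[0.31,0.234,0],"turn":[0,0,0.0],"fingers":1},{"slide":[0.31,0.234,0],"turn":[0,0,0.0],"fingers":1},{"slide":[0.31,0.234,0],"turn":[0,0,0],"fingers":1},{"slide":[0.31,0.234,0],"turn":[0,0,0],"fingers":1}]'
python3 -c "
from h import *
need((.417,-.387,.25),-2.4)
save('top','top5.png');im=save('scene','scene5.png')
im=cv2.imread('pics/top5.png');b=cv2.imread('pics/scene5.png');cv2.imwrite('pics/c9.png',cv2.resize(im[140:290,190:390],None,fx=4,fy=4,interpolation=2));cv2.imwrite('pics/c10.png',cv2.resize(b[160:310,230:430],None,fx=4,fy=4,interpolation=2))"
```

```text
t: 5.33
eef_pos: [0.4141, -0.3868, 0.2608]
ee_rot: [3.141, -0.0, -1.782]
force: [1.1, -0.6, 0.9]
width: 0.0878
at [ 0.4141 -0.3868  0.2608] [ 3.141 -0.    -1.782] t 5.33 rows~5.1
slide [-0.0008, -0.0058, 0.0216] turn [0.0, -0.0, 0.0984]
part slide [-0.001, -0.006, 0.02] turn [0.0, -0.0, 0.0933]
```

View pics/c9.png

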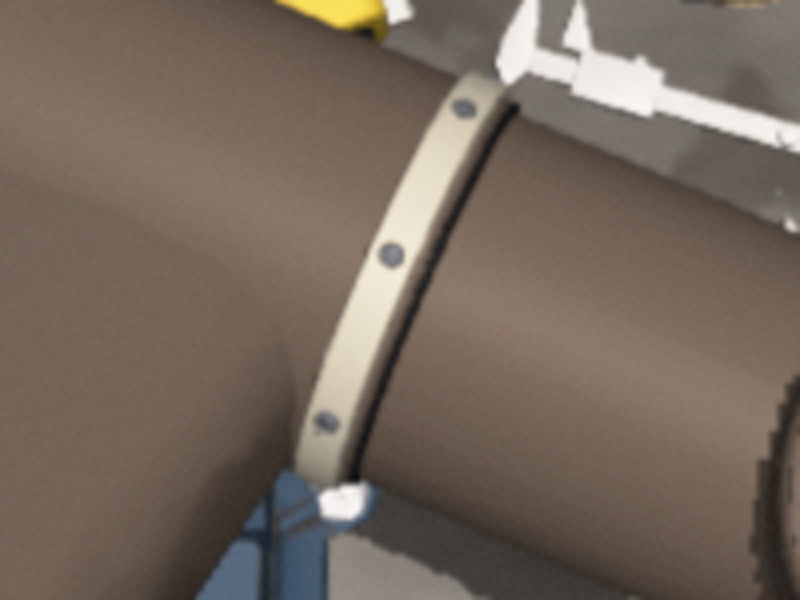

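View pics/c10.png

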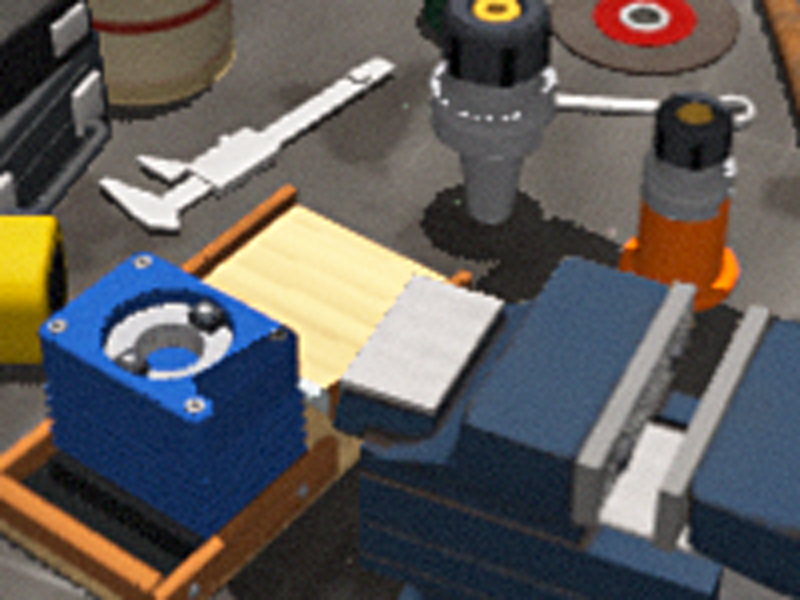

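```bash
python3 -m crank '[{"slide":[0,-0.006,0],"turn":[0,0,0.095],"fingers":1},{"slide":[0,-0.006,0],"turn":[0,0,0.095],"fingers":1},{"slide":[0,-0.006,0.05],"turn":[0,0,0.095],"fingers":1},{"slide":[0,-0.006,0.1],"turn":[0,0,0.095],"fingers":1},{"slide":[0,-0.006,0.15],"turn":[0,0,0.095],"fingers":1}]'
python3 -c "
from h import *
need((.417,-.387,.135),-2.7)
im=cv2.imread('pics/scene5.png');cv2.imwrite('pics/c11.png',np.hstack([cv2.resize(im[220:270,240:300],None,fx=8,fy=8,interpolation=2),cv2.resize(im[180:230,385:425],None,fx=8,fy=8,interpolation=2)]))"
```

```text
t: 5.85
eef_pos: [0.4202, -0.3858, 0.185]
ee_rot: [-3.14, 0.001, -2.385]
force: [1.0, 0.4, -0.4]
width: 0.0878
at [ 0.4202 -0.3858  0.185 ] [-3.140e+00  1.000e-03 -2.385e+00] t 5.85 rows~2.6
slide [0.0063, 0.0027, 0.0999] turn [-0.0002, 0.0001, 0.0502]
```

View pics/c11.png

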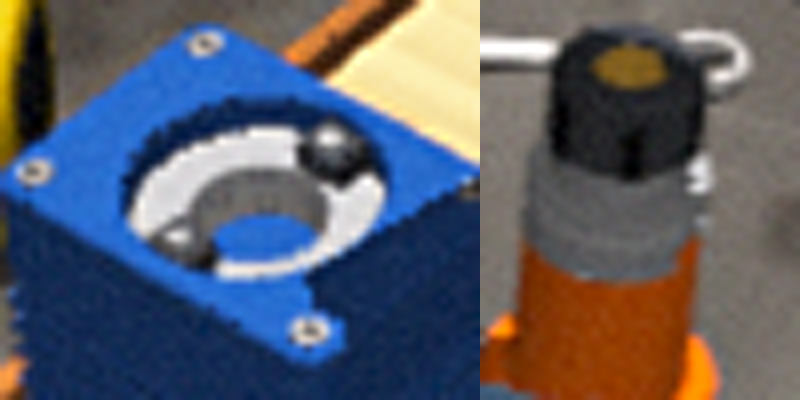

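```bash
python3 -m crank '[{"slide":[0.006,0.003,0.03],"turn":[0,0,0.05],"fingers":1},{"slide":[0.006,0.003,0.08],"turn":[0,0,0.05],"fingers":1},{"slide":[0.006,0.003,0.13],"turn":[0,0,0.05],"fingers":1},{"slide":[0.006,0.003,0.196],"turn":[0,0,0.05],"fingers":1},{"slide":[0.006,0.003,0.196],"turn":[0,0,0.05],"fingers":1}]'
python3 -c "
from h import *
need((.417,-.387,.087),-2.7)
save('scene','scene6.png');im=cv2.imread('pics/scene6.png');cv2.imwrite('pics/c12.png',cv2.resize(im[130:230,345:465],None,fx=5,fy=5,interpolation=2))"
```

```text
t: 6.27
eef_pos: [0.4134, -0.3847, 0.0819]
ee_rot: [3.134, -0.005, -2.693]
force: [-1.2, 0.7, -1.9]
width: 0.0877
at [ 0.4134 -0.3847  0.0819] [ 3.134 -0.005 -2.693] t 6.27 rows~0.2
slide [-0.0044, -0.0072, -0.0103] turn [0.0013, -0.0008, 0.001]
```

View pics/c12.png

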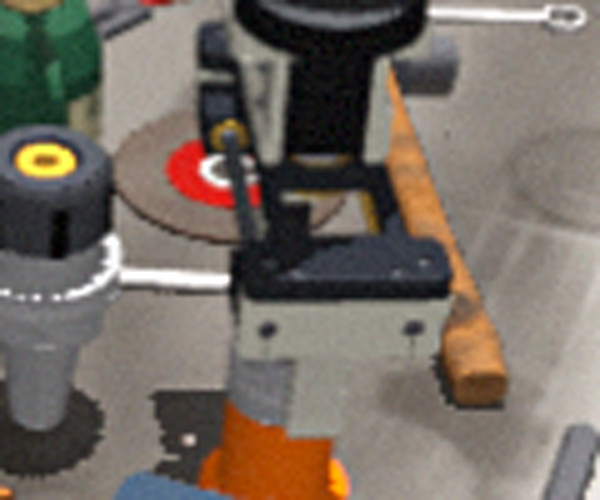

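```bash
python3 -c "
from h import *
need((.417,-.387,.087),-2.7)"
python3 -m crank '[{"slide":[0,0,-0.003],"turn":[0,0,0],"fingers":0.2},{"slide":[0,0,-0.003],"turn":[0,0,0],"fingers":-0.2},{"slide":[0,0,-0.003],"turn":[0,0,0],"fingers":-0.5},{"slide":[0,0,-0.003],"turn":[0,0,0],"fingers":-1},{"slide":[0,0,-0.003],"turn":[0,0,0],"fingers":-1}]' 45
python3 -c "
from h import *
need((.417,-.387,.3),-2.7)"
```

```text
at [ 0.4146 -0.3857  0.0849] [ 3.136 -0.004 -2.692] t 6.32 rows~0.1
slide [-0.0031, -0.0044, -0.0043] turn [0.0008, -0.0007, 0.0013]
t: 6.73
eef_pos: [0.4171, -0.3872, 0.0903]
ee_rot: [-3.14, 0.001, -2.692]
force: [0.2, -0.6, 0.1]
width: 0.06
at [ 0.4171 -0.3872  0.0903] [-3.140e+00  1.000e-03 -2.692e+00] t 6.73 rows~5.2
slide [-0.0006, -0.0002, -0.4194] turn [-0.0003, 0.0002, 0.0013]
part slide [-0.001, -0.0, -0.384] turn [-0.0002, 0.0002, 0.0012]
```

```bash
python3 -m crank '[{"slide":[0,0,0.009],"turn":[0,0,0],"fingers":-0.1},{"slide":[0,0,0.009],"turn":[0,0,0],"fingers":-1},{"slide":[0,0,0.009],"turn":[0,0,0],"fingers":-1},{"slide":[0,0,0.009],"turn":[0,0,0],"fingers":-1},{"slide":[0,0,0.009],"turn":[0,0,0],"fingers":-1}]' 45
python3 -m crank '[{"slide":[0,0,0],"turn":[0,0,0],"fingers":-1},{"slide":[0,0,0],"turn":[0,0,0],"fingers":-1},{"slide":[0,0,0],"turn":[0,0,0],"fingers":-1},{"slide":[0,0,0],"turn":[0,0,0],"fingers":-1}]' 45
```

```text
t: 7.15
eef_pos: [0.4165, -0.387, 0.0845]
ee_rot: [3.142, -0.0, -2.692]
force: [0.6, -0.2, -1.5]
width: 0.0416
t: 7.48
eef_pos: [0.4164, -0.3869, 0.0844]
ee_rot: [3.141, -0.0, -2.692]
force: [-0.2, -0.6, -1.9]
width: 0.0411
```

```bash
python3 -m crank '[{"slide":[0,0,-0.04],"turn":[0,0,0],"fingers":-1},{"slide":[0,0,-0.1],"turn":[0,0,0],"fingers":-1},{"slide":[0,0,-0.18],"turn":[0,0,0],"fingers":-1},{"slide":[0,0,-0.26],"turn":[0,0,0],"fingers":-1},{"slide":[0,0,-0.34],"turn":[0,0,0],"fingers":-1}]'
python3 -c "
from h import *
need((.45,-.2,.36),-2.4)
save('scene','scene7.png');im=cv2.imread('pics/scene7.png');cv2.imwrite('pics/c13.png',cv2.resize(im[80:230,335:485],None,fx=4,fy=4,interpolation=2))
im=save('top','top7.png');cv2.imwrite('pics/c14.png',cv2.resize(im[...,::-1][150:250,200:360],None,fx=5,fy=5,interpolation=2))
"
```

```text
t: 7.9
eef_pos: [0.4156, -0.3863, 0.2558]
ee_rot: [3.14, -0.001, -2.692]
force: [0.9, -0.7, -3.4]
width: 0.0407
at [ 0.4156 -0.3863  0.2558] [ 3.140e+00 -1.000e-03 -2.692e+00] t 7.9 rows~5.4
slide [-0.2236, 0.3062, -0.208] turn [0.0003, -0.0001, -0.0465]
part slide [-0.199, 0.272, -0.185] turn [0.0003, -0.0001, -0.0413]
```

View pics/c13.png

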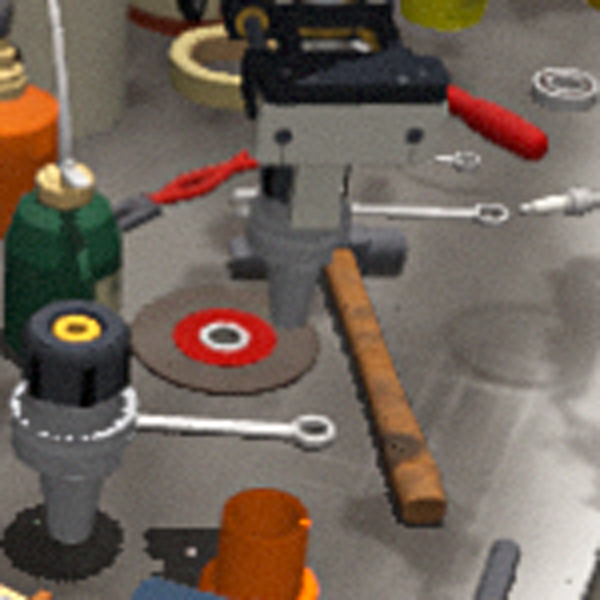

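View pics/c14.png

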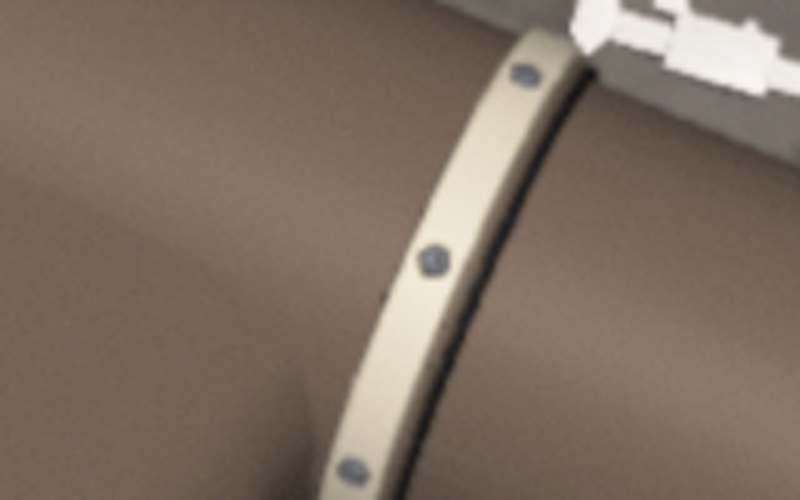

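```bash
python3 -c "
from h import *
need((.40,0.02,.45),-2.4)"

```

```text
at [ 0.419  -0.3889  0.262 ] [-3.132  0.006 -2.691] t 8.0 rows~11.3
slide [-0.3239, 0.7492, -0.3816] turn [-0.0017, 0.0007, -0.0464]
part slide [-0.138, 0.319, -0.163] turn [-0.0007, 0.0003, -0.0198]
```

```bash
python3 -m crank '[{"slide":[-0.135,0.31,-0.16],"turn":[0,0,0],"fingers":-1},{"slide":[-0.135,0.31,-0.16],"turn":[0,0,0],"fingers":-1},{"slide":[-0.135,0.31,-0.16],"turn":[0,0,0],"fingers":-1},{"slide":[-0.135,0.31,-0.16],"turn":[0,0,0],"fingers":-1},{"slide":[-0.135,0.31,-0.16],"turn":[0,0,0],"fingers":-1}]'
python3 -m crank '[{"slide":[-0.135,0.31,-0.16],"turn":[0,0,0],"fingers":-1},{"slide":[-0.135,0.31,-0.16],"turn":[0,0,0],"fingers":-1},{"slide":[-0.135,0.31,-0.16],"turn":[0,0,0],"fingers":-1},{"slide":[-0.135,0.31,-0.16],"turn":[0,0,0],"fingers":-1},{"slide":[-0.135,0.31,-0.16],"turn":[0,0,0],"fingers":-1}]'
python3 -c "
from h import *
need((.45,-.2,.36),-2.4)
save('scene','scene8.png')
"
```

```text
t: 8.42
eef_pos: [0.4093, -0.2154, 0.3361]
ee_rot: [-3.141, 0.002, -2.691]
force: [1.4, -0.5, -1.9]
width: 0.0415
t: 8.83
eef_pos: [0.4029, -0.0463, 0.4161]
ee_rot: [3.141, 0.003, -2.691]
force: [-0.2, 0.6, -2.3]
width: 0.0411
at [ 0.4029 -0.0463  0.4161] [ 3.141e+00  3.000e-03 -2.691e+00] t 8.83 rows~4.3
slide [0.0494, -0.3178, 0.112] turn [0.0, 0.0004, -0.0463]
```

View pics/scene8.png

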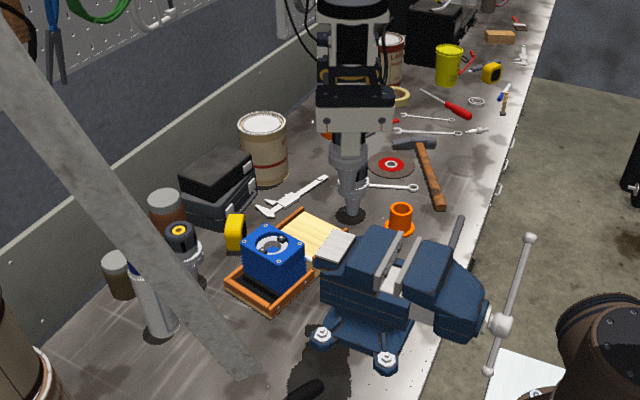

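```bash
python3 -c "
from h import *
im=cv2.imread('pics/scene8.png');cv2.imwrite('pics/c15.png',cv2.resize(im[90:220,300:400],None,fx=4.5,fy=4.5,interpolation=2))
im=cv2.imread('pics/scene7.png');cv2.imwrite('pics/c16.png',cv2.resize(im[110:170,380:440],None,fx=8,fy=8,interpolation=2))
"
```

```text
(no output)
```

View pics/c15.png

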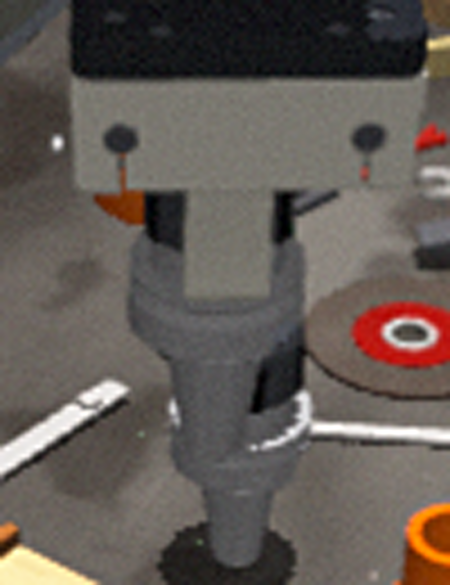

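View pics/c16.png

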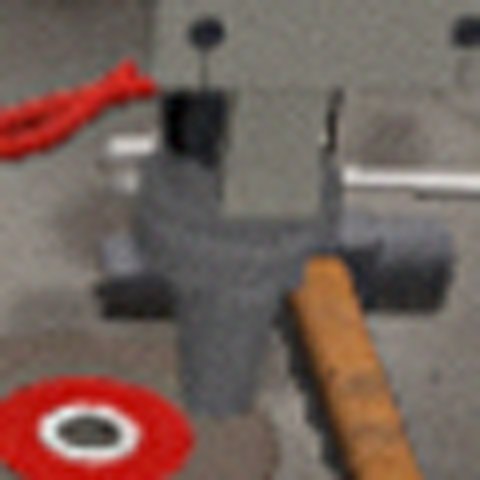

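```bash
python3 -m crank '[{"slide":[0,0.15,-0.1],"turn":[0,0,-0.095],"fingers":-1},{"slide":[0,0.15,-0.1],"turn":[0,0,-0.095],"fingers":-1},{"slide":[0,0.15,-0.1],"turn":[0,0,-0.095],"fingers":-1},{"slide":[0,0.15,-0.1],"turn":[0,0,-0.095],"fingers":-1},{"slide":[0,0.15,-0.1],"turn":[0,0,-0.095],"fingers":-1}]'
python3 -c "
from h import *
im=save('scene','scene9.png');print(proj('scene',get_state()['eef_pos']+[0,0,-.026]))"
python3 -m crank '[{"slide":[0,0,0],"turn":[0,0,-0.095],"fingers":-1},{"slide":[0,0,0],"turn":[0,0,-0.095],"fingers":-1},{"slide":[0,0,0],"turn":[0,0,-0.095],"fingers":-1},{"slide":[0,0,0],"turn":[0,0,-0.095],"fingers":-1},{"slide":[0,0,0],"turn":[0,0,-0.095],"fingers":-1}]'
python3 -c "
from h import *
save('scene','scene10.png');u,v=proj('scene',get_state()['eef_pos']+[0,0,-.026]).astype(int)
a,b=[cv2.resize(cv2.imread('pics/scene%d.png'%i)[v-60:v+60,u-60:u+60],None,fx=3.3,fy=3.3,interpolation=2) for i in(9,10)]
cv2.imwrite('pics/c17.png',np.hstack([a,b]))"
```

```text
t: 9.3
eef_pos: [0.3703, 0.0194, 0.4643]
ee_rot: [3.141, 0.001, -2.086]
force: [0.2, 0.2, -3.9]
width: 0.0413
[351.94903329 161.67893911]
t: 9.77
eef_pos: [0.3705, 0.0183, 0.4637]
ee_rot: [3.14, -0.0, -1.495]
force: [0.6, -0.9, -3.0]
width: 0.0415
```

View pics/c17.png

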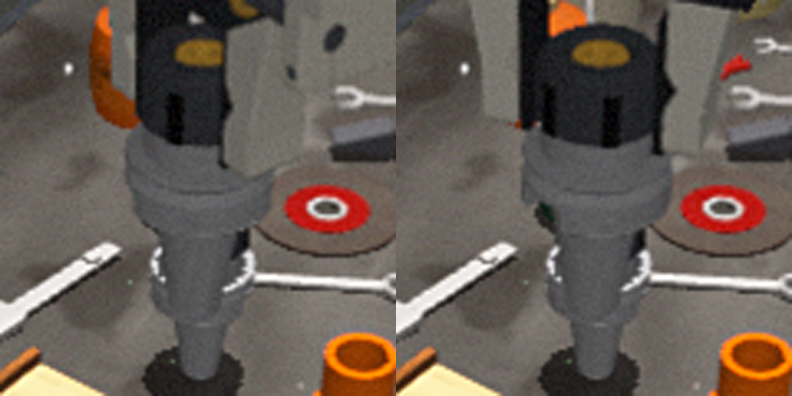

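```bash
python3 -m crank '[{"slide":[0,0,0],"turn":[0,0,-0.095],"fingers":-1},{"slide":[0,0,0],"turn":[0,0,-0.095],"fingers":-1},{"slide":[0,0,0],"turn":[0,0,-0.095],"fingers":-1},{"slide":[0,0,0],"turn":[0,0,-0.095],"fingers":-1},{"slide":[0,0,0],"turn":[0,0,-0.095],"fingers":-1}]'
python3 -m crank '[{"slide":[0,0,0],"turn":[0,0,-0.06],"fingers":-1},{"slide":[0,0,0],"turn":[0,0,-0.06],"fingers":-1},{"slide":[0,0,0],"turn":[0,0,-0.06],"fingers":-1},{"slide":[0,0,0],"turn":[0,0,-0.06],"fingers":-1},{"slide":[0,0,0],"turn":[0,0,-0.06],"fingers":-1}]'
python3 -c "
from h import *
save('scene','scene11.png');s=get_state();print(s['eef_pos'],s['ee_rot']);u,v=proj('scene',s['eef_pos']+[0,0,-.026]).astype(int);print(u,v)
a=cv2.resize(cv2.imread('pics/scene11.png')[v-40:v+40,u-45:u+45],None,fx=7,fy=7,interpolation=2)
cv2.imwrite('pics/c18.png',a)"
```

```text
t: 10.23
eef_pos: [0.3706, 0.0183, 0.4639]
ee_rot: [3.14, 0.001, -0.9]
force: [-0.5, -0.2, -2.8]
width: 0.0411
t: 10.65
eef_pos: [0.3707, 0.0183, 0.4641]
ee_rot: [3.141, 0.001, -0.532]
force: [0.2, 0.6, -3.3]
width: 0.0414
[0.37073184 0.01830692 0.46418408] [ 3.14108843e+00  4.83316886e-04 -5.31530252e-01]
351 161
```

View pics/c18.png

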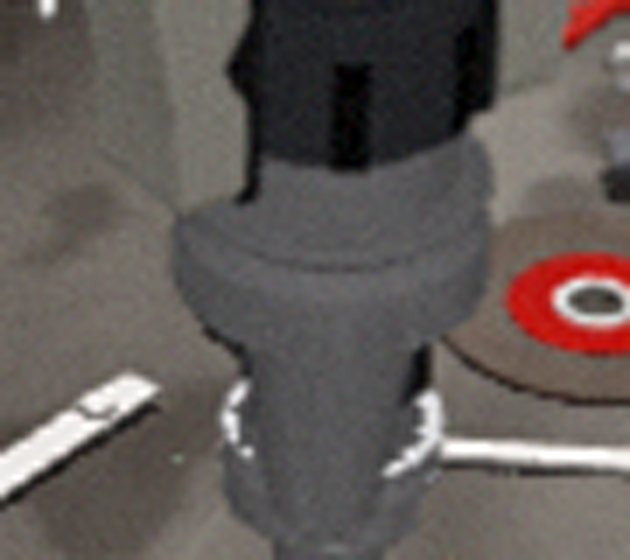

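```bash
python3 -c "
from h import *
o=[]
for i in(10,11):
    g=cv2.cvtColor(cv2.imread('pics/scene%d.png'%i)[120:205,308:398],cv2.COLOR_BGR2GRAY).astype(float)
    g=cv2.GaussianBlur(g,(0,0),.6)
    g=np.clip((g-30)/(120-30),0,1)**.8*255
    o.append(cv2.resize(g.astype(np.uint8),None,fx=4.4,fy=6,interpolation=2))
cv2.imwrite('pics/c19.png',np.hstack(o))"
```

```text
(no output)
```

View pics/c19.png

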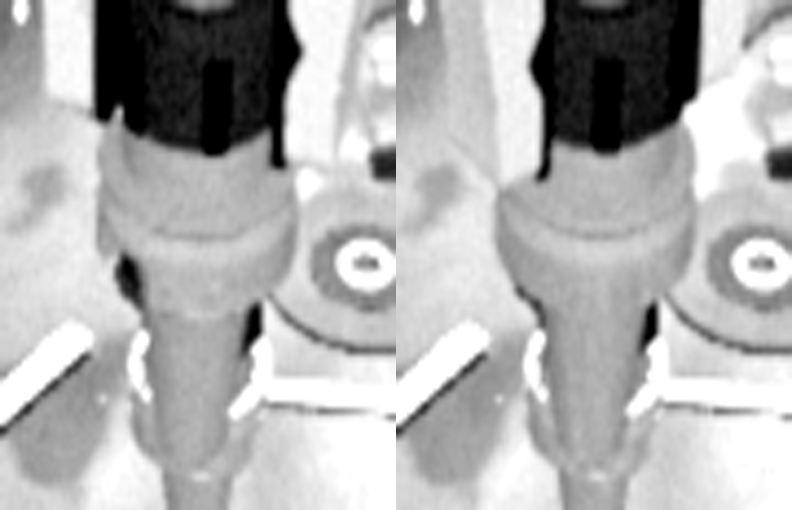

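```bash
python3 -m crank '[{"slide":[0,0,0],"turn":[0,0,-0.08],"fingers":-1},{"slide":[0,0,0],"turn":[0,0,-0.08],"fingers":-1},{"slide":[0,0,0],"turn":[0,0,-0.08],"fingers":-1},{"slide":[0,0,0],"turn":[0,0,-0.08],"fingers":-1},{"slide":[0,0,0],"turn":[0,0,-0.08],"fingers":-1}]'
python3 -c "
from h import *
save('scene','scene12.png');s=get_state();print(s['eef_pos'],s['ee_rot'])"
python3 -m crank '[{"slide":[0,0,0],"turn":[0,0,-0.08],"fingers":-1},{"slide":[0,0,0],"turn":[0,0,-0.08],"fingers":-1},{"slide":[0,0,0],"turn":[0,0,-0.08],"fingers":-1},{"slide":[0,0,0],"turn":[0,0,-0.08],"fingers":-1},{"slide":[0,0,0],"turn":[0,0,-0.08],"fingers":-1}]'
python3 -c "
from h import *
save('scene','scene13.png');s=get_state();print(s['eef_pos'],s['ee_rot'])"
python3 -m crank '[{"slide":[0,0,0],"turn":[0,0,-0.08],"fingers":-1},{"slide":[0,0,0],"turn":[0,0,-0.08],"fingers":-1},{"slide":[0,0,0],"turn":[0,0,-0.08],"fingers":-1},{"slide":[0,0,0],"turn":[0,0,-0.08],"fingers":-1},{"slide":[0,0,0],"turn":[0,0,-0.08],"fingers":-1}]'
python3 -c "
from h import *
save('scene','scene14.png');s=get_state();print(s['eef_pos'],s['ee_rot'],s['q'])
G=[]
for i in range(9,15):
    g=cv2.cvtColor(cv2.imread('pics/scene%d.png'%i)[130:200,315:388],cv2.COLOR_BGR2GRAY).astype(float);G.append(cv2.GaussianBlur(g,(0,0),.7))
m=np.median(G,0)
r=[cv2.resize(np.clip((g-30)*2.6,0,255).astype(np.uint8),None,fx=3.6,fy=3.6,interpolation=2) for g in G]
d=[cv2.resize(np.clip(128+(g-m)*5,0,255).astype(np.uint8),None,fx=3.6,fy=3.6,interpolation=2) for g in G]
cv2.imwrite('pics/c20.png',np.vstack([np.hstack(r[:3]),np.hstack(r[3:])]))
cv2.imwrite('pics/c21.png',np.vstack([np.hstack(d[:3]),np.hstack(d[3:])]))
"
```

```text
t: 11.12
eef_pos: [0.3708, 0.0184, 0.4644]
ee_rot: [3.142, 0.0, -0.021]
force: [-0.1, -0.9, -3.4]
width: 0.041
[0.37081291 0.01839859 0.46440087] [ 3.14152229e+00  2.90589443e-04 -2.75690089e-02]
t: 11.58
eef_pos: [0.3708, 0.0184, 0.4644]
ee_rot: [-3.142, 0.0, 0.48]
force: [-1.0, -0.5, -2.4]
width: 0.0414
[0.37083044 0.01840812 0.4644765 ] [-3.14154592e+00  1.47229066e-04  4.73395039e-01]
t: 12.05
eef_pos: [0.3709, 0.0184, 0.4645]
ee_rot: [-3.142, 0.0, 0.981]
force: [-0.7, 0.7, -2.9]
width: 0.0411
[0.37084767 0.01839922 0.46452982] [-3.14154942e+00  9.20328371e-05  9.75129124e-01] [ 5.92392818e-01 -2.38019090e-01 -1.10119181e-01 -5.78618797e-06
 -1.69879776e+00  1.95353189e+00]
```

View pics/c20.png

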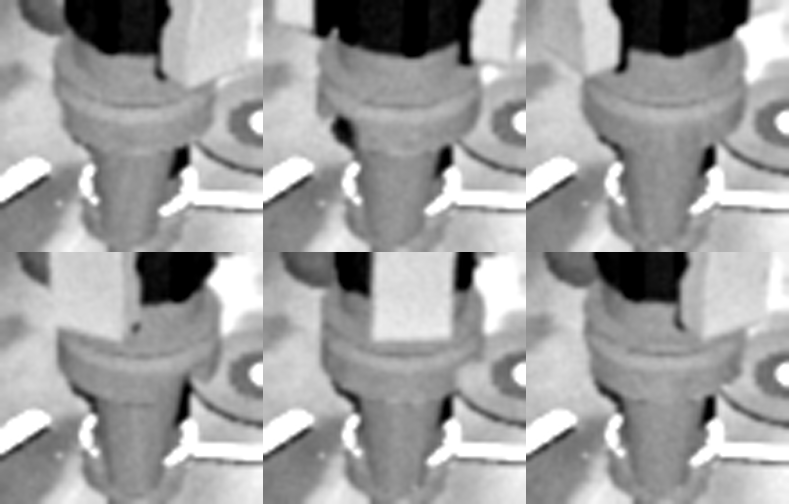

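View pics/c21.png

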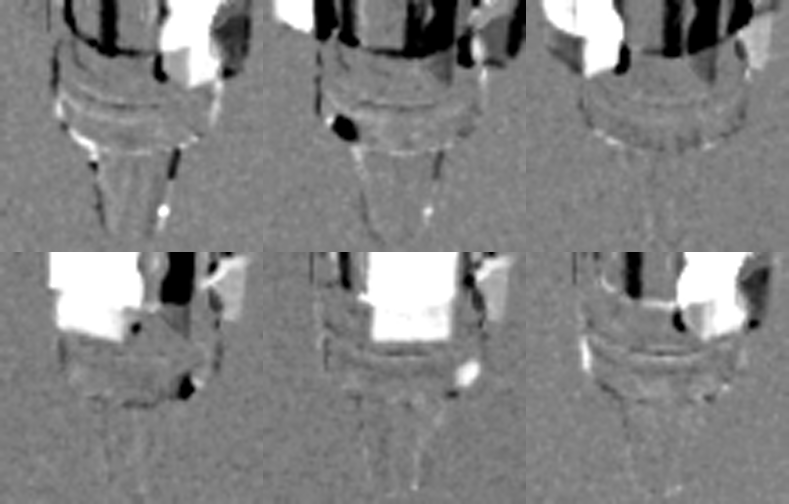

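```bash
python3 -c "
from h import *
sc=lambda x,y:(240+(x+.5)/8-.5,220+(y+.5)/8-.5)
a=onz('scene',sc(333,150),.100);b=onz('scene',sc(183,243),.100);print(a,b,(a+b)/2,np.linalg.norm(a-b),np.degrees(np.arctan2(a[1]-b[1],a[0]-b[0])))
S=[onz('scene',sc(*p),.102) for p in[(206,42),(36,171),(310,331)]]
print(S,(S[1]-S[0]),(S[2]-S[1]),(S[0]+S[2])/2)
im=cv2.imread('pics/scene14.png')
hsv=cv2.cvtColor(im,cv2.COLOR_BGR2HSV);g=im[225:262,250:294]
cv2.imwrite('pics/c22.png',cv2.resize(g,None,fx=16,fy=16,interpolation=cv2.INTER_CUBIC))
"
```

```text
[ 0.58181785 -0.15519247  0.1       ] [ 0.59783722 -0.11199393  0.1       ] [ 0.58982754 -0.1335932   0.1       ] 0.04607313754828839 -110.34634962516985
[array([ 0.62845209, -0.17468311,  0.102     ]), array([ 0.6412388 , -0.11670585,  0.102     ]), array([ 0.55545395, -0.09753818,  0.102     ])] [0.01278671 0.05797726 0.        ] [-0.08578484  0.01916767  0.        ] [ 0.59195302 -0.13611065  0.102     ]
```

View pics/c22.png

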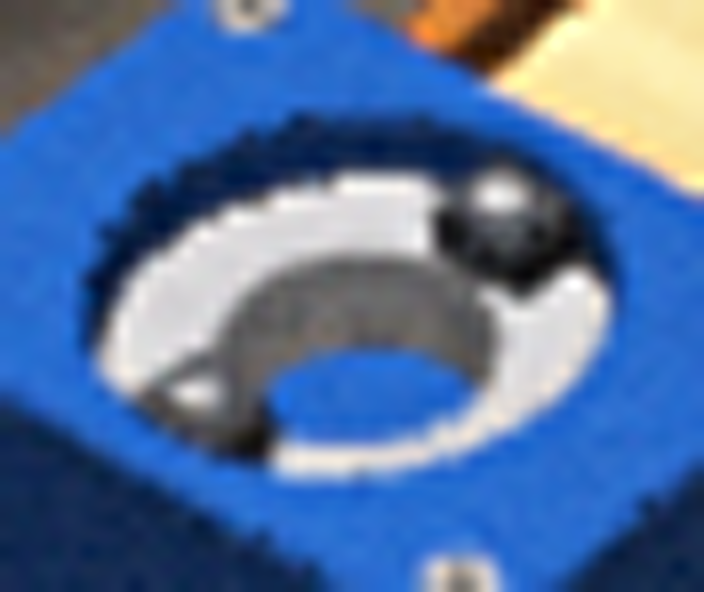

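```bash
python3 -m crank '[{"slide":[0,0,0],"turn":[0,0,0.09],"fingers":-1},{"slide":[0,0,0],"turn":[0,0,0.09],"fingers":-1},{"slide":[0,0,0],"turn":[0,0,0.09],"fingers":-1},{"slide":[0,0,0],"turn":[0,0,0.09],"fingers":-1},{"slide":[0,0,0],"turn":[0,0,0.09],"fingers":-1}]'
python3 -c "
from h import *
save('scene','scene15.png');s=get_state();print(s['eef_pos'],s['ee_rot'])"
python3 -m crank '[{"slide":[0,0,0],"turn":[0,0,0.022],"fingers":-1},{"slide":[0,0,0],"turn":[0,0,0.022],"fingers":-1},{"slide":[0,0,0],"turn":[0,0,0.022],"fingers":-1}]'
python3 -c "
from h import *
save('scene','scene16.png');s=get_state();print(s['eef_pos'],s['ee_rot'])
G={}
for i in range(9,17):
    g=cv2.cvtColor(cv2.imread('pics/scene%d.png'%i)[130:200,310:398],cv2.COLOR_BGR2GRAY).astype(float);G[i]=cv2.GaussianBlur(g,(0,0),.6)
m=np.median([G[i] for i in range(10,17)],0)
f=lambda g,k=6:cv2.resize(g,None,fx=k,fy=k,interpolation=2)
cv2.imwrite('pics/c23.png',f(np.vstack([np.hstack([np.clip((g-30)*2.6,0,255),np.clip(128+(g-m)*5,0,255)]) for g in (G[10],G[15],G[16])]).astype(np.uint8),2.8))
"
```

```text
t: 12.52
eef_pos: [0.3709, 0.0184, 0.4646]
ee_rot: [3.142, -0.0, 0.401]
force: [0.4, -0.0, -3.5]
width: 0.041
[0.37088437 0.01838748 0.4645469 ] [3.14151896e+00 4.78200886e-05 3.99540443e-01]
t: 12.82
eef_pos: [0.3709, 0.0184, 0.4646]
ee_rot: [3.142, 0.0, 0.278]
force: [0.0, 0.2, -2.9]
width: 0.0414
[0.37086612 0.01843966 0.46454543] [3.14158980e+00 7.98741872e-05 2.80225171e-01]
```

View pics/c23.png

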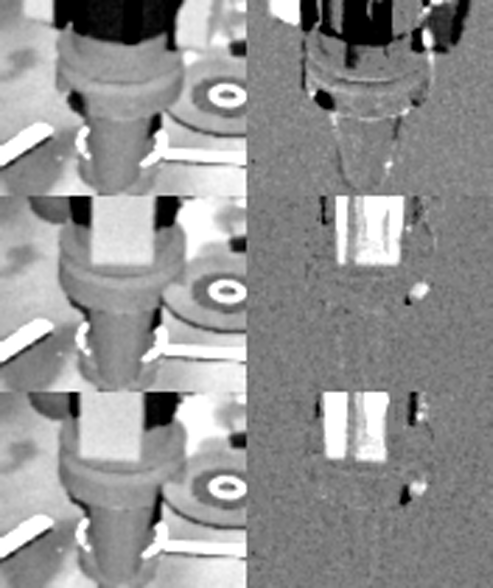

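```bash
python3 -c "
from h import *
sc=lambda x,y:(250+(x+.5)/16-.5,225+(y+.5)/16-.5)
for p,q,z in [((505,228),(205,405),.097),((500,190),(198,387),.1),((510,215),(200,395),.1)]:
    a=onz('scene',sc(*p),z);b=onz('scene',sc(*q),z);print((a+b)/2,np.linalg.norm(a-b),np.degrees(np.arctan2(b[1]-a[1],b[0]-a[0])))
im=save('top','top16.png');cv2.imwrite('pics/c24.png',cv2.resize(im[...,::-1][170:230,210:290],None,fx=10,fy=10,interpolation=2))
"
```

```text
[ 0.59155846 -0.13576513  0.097     ] 0.045266885211067996 68.10969075607524
[ 0.59282214 -0.13703182  0.1       ] 0.04771129229472905 71.35636771597538
[ 0.5907251  -0.13479083  0.1       ] 0.04635320749084319 67.66254915950589
```

View pics/c24.png

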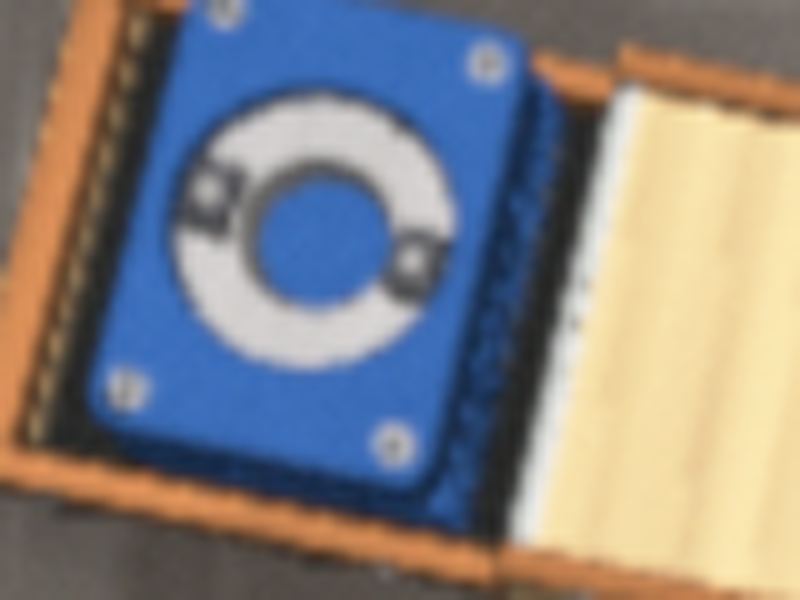

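```bash
python3 -c "
from h import *
im=cv2.cvtColor(cv2.imread('pics/top16.png'),cv2.COLOR_BGR2RGB)
sc=lambda x,y:(210+(x+.5)/10-.5,170+(y+.5)/10-.5)
for p,q in [((210,199),(418,266)),((210,190),(415,260))]:
    a=onz('top',sc(*p),.099);b=onz('top',sc(*q),.099);print('dogs',(a+b)/2,np.linalg.norm(a-b),np.degrees(np.arctan2(a[1]-b[1],a[0]-b[0])))
S=[onz('top',sc(*p),.102) for p in[(227,10),(488,62),(393,445),(127,390)]]
print('screws',np.mean(S,0),[np.linalg.norm(S[i]-S[i-1]).round(4) for i in range(4)])
h=cv2.cvtColor(im,cv2.COLOR_RGB2HSV);big=cv2.resize(h[170:230,210:290],None,fx=10,fy=10,interpolation=2)
m=((big[...,1]<70)&(big[...,2]>150)).astype(np.uint8);m[:, 470:]=0;m[:80]=0;m[375:]=0;m[:,:165]=0
c=max(cv2.findContours(cv2.morphologyEx(m,cv2.MORPH_CLOSE,np.ones((61,61))),0,1)[0],key=cv2.contourArea)
e=cv2.fitEllipse(c);print(e,onz('top',sc(*e[0]),.092))
blue=((big[...,0]>95)&(big[...,0]<125)&(big[...,1]>120)).astype(np.uint8)
cs,hh=cv2.findContours(1-blue,1,2)
for c in cs:
    (x,y),w,an=cv2.minAreaRect(c)
    if 200<max(w)<330: e=cv2.fitEllipse(cv2.convexHull(c));print('rec',e,onz('top',sc(*e[0]),.097))
"
```

```text
dogs [ 0.58981957 -0.13298056  0.099     ] 0.04799836586422569 72.04018771255855
dogs [ 0.59149431 -0.13260644  0.099     ] 0.047623445681979536 71.03391605397724
screws [ 0.59083659 -0.1323602   0.102     ] [np.float64(0.0868), np.float64(0.0585), np.float64(0.0873), np.float64(0.0588)]
((313.8405456542969, 233.8866729736328), (251.05764770507812, 279.5544738769531), 36.84724807739258) [ 0.59088832 -0.13188773  0.092     ]
rec ((312.9508972167969, 230.4318084716797), (279.6658630371094, 293.70916748046875), 55.84785842895508) [ 0.59067475 -0.13243799  0.097     ]
```

```bash
python3 -c "
from h import *
sc=lambda x,y:(240+(x+.5)/8-.5,220+(y+.5)/8-.5);tc=lambda x,y:(210+(x+.5)/10-.5,170+(y+.5)/10-.5)
for p,q in [((206,42),(488,62)),((36,171),(227,10)),((310,331),(127,390))]: print(tri(sc(*p),tc(*q)))
need((.591,-.133,.24),-1.325)"
```

```text
(array([ 0.62637092, -0.17101924,  0.10571691]), np.float64(0.0007780090172843706))
(array([ 0.63845004, -0.11356931,  0.10558221]), np.float64(0.00057516883855408))
(array([ 0.55374261, -0.09482329,  0.10516371]), np.float64(0.00011204321941994936))
at [0.3709 0.0184 0.4646] [-3.142 -0.     0.281] t 12.92 rows~13.1
slide [0.3391, 0.413, 0.4491] turn [-0.0, 0.0, 0.2556]
part slide [0.124, 0.151, 0.164] turn [-0.0, 0.0, 0.0933]
```

```bash
python3 -m crank '[{"slide":[0.13,0.15,0.1],"turn":[0,0,0.09],"fingers":-1},{"slide":[0.13,0.15,0.1],"turn":[0,0,0.09],"fingers":-1},{"slide":[0.13,0.15,0.1],"turn":[0,0,0.09],"fingers":-1},{"slide":[0.13,0.15,0.1],"turn":[0,0,0.09],"fingers":-1},{"slide":[0.13,0.15,0.1],"turn":[0,0,0.09],"fingers":-1}]'
python3 -c "
from h import *
need((.5905,-.1328,.26),-1.325)"
```

```text
t: 13.33
eef_pos: [0.4547, -0.0366, 0.4124]
ee_rot: [3.139, 0.004, -0.294]
force: [-0.8, 0.4, -2.0]
width: 0.0411
at [ 0.4547 -0.0366  0.4124] [ 3.139  0.004 -0.294] t 13.33 rows~8.4
slide [0.3169, 0.1046, 0.3039] turn [0.0007, 0.0003, 0.1641]
part slide [0.18, 0.059, 0.173] turn [0.0004, 0.0002, 0.0933]
```

```bash
python3 -m crank '[{"slide":[0.2,0.065,0.1],"turn":[0,0,0.09],"fingers":-1},{"slide":[0.2,0.065,0.1],"turn":[0,0,0.09],"fingers":-1},{"slide":[0.2,0.065,0.16],"turn":[0,0,0.09],"fingers":-1},{"slide":[0.2,0.065,0.16],"turn":[0,0,0.09],"fingers":-1},{"slide":[0.2,0.065,0.16],"turn":[0,0,0.09],"fingers":-1}]'
python3 -c "
from h import *
need((.5905,-.1328,.24),-1.325)"
```

```text
t: 13.75
eef_pos: [0.5406, -0.0961, 0.3292]
ee_rot: [3.135, 0.005, -0.859]
force: [-0.9, 0.4, -3.0]
width: 0.0412
at [ 0.5406 -0.0961  0.3292] [ 3.135  0.005 -0.859] t 13.75 rows~3.8
slide [0.1218, -0.0289, 0.1776] turn [0.0013, 0.0006, 0.0741]
```

```bash
python3 -m crank '[{"slide":[0.12,-0.028,0.1],"turn":[0,0,0.074],"fingers":-1},{"slide":[0.12,-0.028,0.17],"turn":[0,0,0.074],"fingers":-1},{"slide":[0.12,-0.028,0.17],"turn":[0,0,0.074],"fingers":-1},{"slide":[0.12,-0.028,0.17],"turn":[0,0,0.074],"fingers":-1},{"slide":[0.12,-0.028,0.17],"turn":[0,0,0.074],"fingers":-1}]'
python3 -m crank '[{"slide":[0,0,0],"turn":[0,0,0],"fingers":-1},{"slide":[0,0,0],"turn":[0,0,0],"fingers":-1}]'
python3 -c "
from h import *
need((.5905,-.1328,.16),-1.325)
save('scene','scene17.png');im=cv2.imread('pics/scene17.png')
cv2.imwrite('pics/c25.png',cv2.resize(im[130:290,190:350],None,fx=3.7,fy=3.7,interpolation=2))"
```

```text
t: 14.17
eef_pos: [0.5903, -0.1316, 0.2467]
ee_rot: [3.136, 0.001, -1.32]
force: [-0.5, 0.3, -2.8]
width: 0.0412
t: 14.33
eef_pos: [0.5914, -0.1309, 0.2506]
ee_rot: [-3.14, -0.001, -1.312]
force: [-0.5, 0.6, -2.3]
width: 0.0412
at [ 0.5914 -0.1309  0.2506] [-3.140e+00 -1.000e-03 -1.312e+00] t 14.33 rows~2.3
slide [0.0031, 0.003, 0.1812] turn [-0.0002, -0.0001, 0.002]
```

View pics/c25.png

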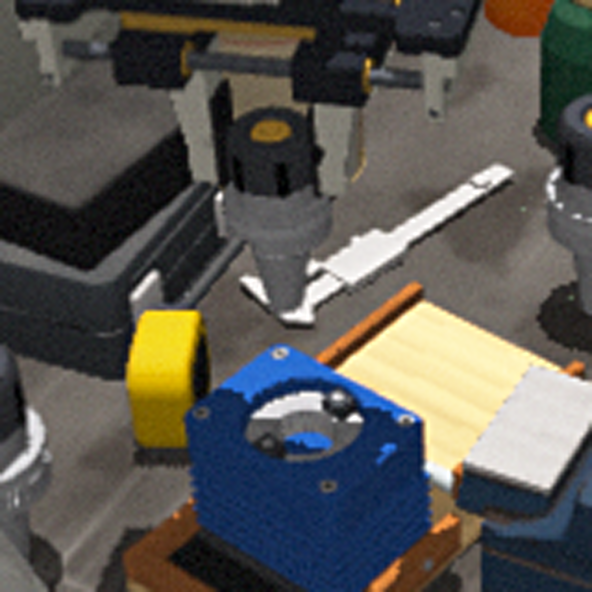

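```bash
python3 -c "
from h import *
p=np.array([.5914,-.1309,0])
for z in (.178,.224,.244,.25-.019+.012): print(z,proj('scene',p+[0,0,z]))
print(proj('scene',[.5905,-.1328,.102]))
"
```

```text
0.178 [267.18490324 212.68760748]
0.224 [265.08888071 192.14005536]
0.244 [264.14149073 182.78778962]
0.24300000000000002 [264.18939261 183.26164368]
[271.32571396 243.43382896]
```

```bash
python3 -m crank '[{"slide":[0.003,0.003,0.03],"turn":[0,0,0.002],"fingers":-1},{"slide":[0.003,0.003,0.07],"turn":[0,0,0.002],"fingers":-1},{"slide":[0.003,0.003,0.11],"turn":[0,0,0.002],"fingers":-1},{"slide":[0.003,0.003,0.16],"turn":[0,0,0.002],"fingers":-1},{"slide":[0.003,0.003,0.19],"turn":[0,0,0.002],"fingers":-1}]'
python3 -c "
from h import *
need((.5905,-.1328,.135),-1.325)
print(get_state()['force'],get_state()['moment'])
save('scene','scene18.png');im=cv2.imread('pics/scene18.png')
cv2.imwrite('pics/c26.png',cv2.resize(im[160:280,220:320],None,fx=5,fy=5,interpolation=2))"
```

```text
t: 14.8
eef_pos: [0.5893, -0.1323, 0.1536]
ee_rot: [-3.141, 0.0, -1.326]
force: [-0.5, 0.4, -3.6]
width: 0.0413
at [ 0.5893 -0.1323  0.1536] [-3.141  0.    -1.326] t 14.8 rows~0.5
slide [0.0015, -0.0021, 0.0373] turn [-0.0001, 0.0001, -0.0002]
[-0.47625403  0.37188707 -3.60864121] [0.16784433 0.05835689 0.03797441]
```

View pics/c26.png

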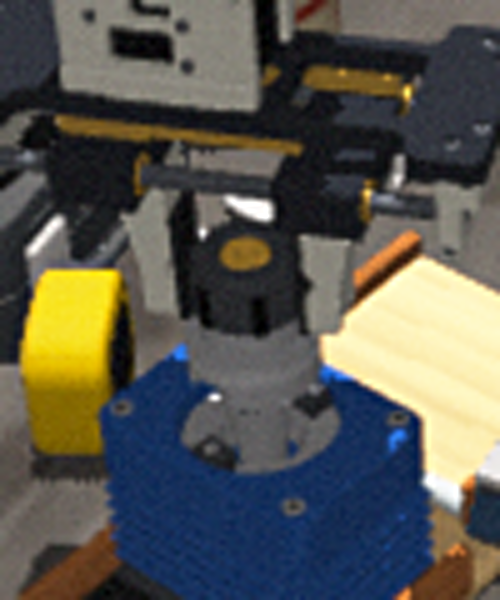

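```bash
python3 -m crank '[{"slide":[0.001,-0.001,0.015],"turn":[0,0,0],"fingers":-1},{"slide":[0.001,-0.001,0.03],"turn":[0,0,0],"fingers":-1},{"slide":[0.001,-0.001,0.044],"turn":[0,0,0],"fingers":-1},{"slide":[0.001,-0.001,0.05],"turn":[0,0,0],"fingers":-1},{"slide":[0.001,-0.001,0.05],"turn":[0,0,0],"fingers":-1}]'
python3 -c "
from h import *
print(get_state()['force'],get_state()['moment'])
save('scene','scene19.png');im=cv2.imread('pics/scene19.png')
cv2.imwrite('pics/c27.png',cv2.resize(im[190:270,230:310],None,fx=7,fy=7,interpolation=2))"
```

```text
t: 15.27
eef_pos: [0.5903, -0.1331, 0.1293]
ee_rot: [3.141, 0.0, -1.329]
force: [0.1, -0.5, -3.1]
width: 0.0412
[ 0.12199536 -0.49069436 -3.09300151] [ 0.02293036 -0.030121    0.01761174]
```

View pics/c27.png

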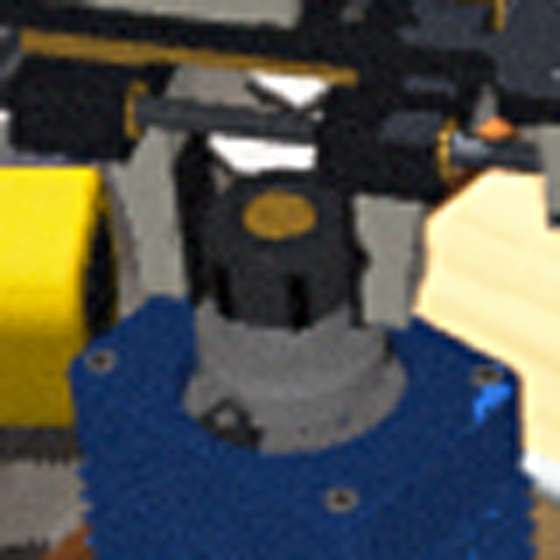

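```bash
python3 -m crank '[{"slide":[0,0,0.004],"turn":[0,0,0],"fingers":-1},{"slide":[0,0,0.008],"turn":[0,0,0],"fingers":-1},{"slide":[0,0,0.012],"turn":[0,0,0],"fingers":-1},{"slide":[0,0,0.014],"turn":[0,0,0],"fingers":-1}]'
```

```text
t: 15.65
eef_pos: [0.5904, -0.1332, 0.1224]
ee_rot: [-3.142, 0.0, -1.329]
force: [-1.2, -0.1, -2.8]
width: 0.0413
```

```bash
python3 -m crank '[{"slide":[0,0,0.003],"turn":[0,0,0],"fingers":-1},{"slide":[0,0,0.006],"turn":[0,0,0],"fingers":-1},{"slide":[0,0,0.009],"turn":[0,0,0],"fingers":-1},{"slide":[0,0,0.009],"turn":[0,0,0],"fingers":-1}]'
```

```text
t: 15.98
eef_pos: [0.5905, -0.1332, 0.1185]
ee_rot: [-3.141, -0.0, -1.329]
force: [-2.3, 0.9, 0.6]
width: 0.041
```

```bash
python3 -m crank '[{"slide":[0,0,0.002],"turn":[0,0,0],"fingers":-1},{"slide":[0,0,0.004],"turn":[0,0,0],"fingers":-1},{"slide":[0,0,0.004],"turn":[0,0,0],"fingers":-1}]'
python3 -c "
from h import *
print(get_state()['force'],get_state()['moment'])
save('scene','scene20.png');im=cv2.imread('pics/scene20.png')
cv2.imwrite('pics/c28.png',cv2.resize(im[190:270,230:310],None,fx=7,fy=7,interpolation=2))"
```

```text
t: 16.23
eef_pos: [0.5907, -0.1333, 0.1183]
ee_rot: [-3.141, -0.001, -1.328]
force: [-6.1, 2.9, 14.7]
width: 0.0414
[-6.1309131   2.93764631 14.74643315] [ 0.99825105  2.6271295  -0.07123219]
```

View pics/c28.png

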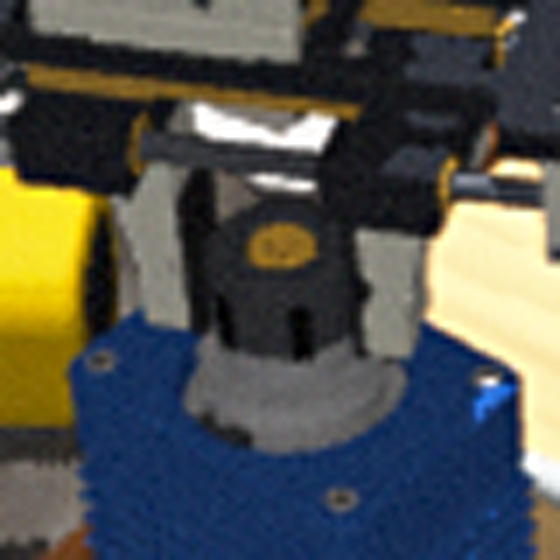

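```bash
python3 -m crank '[{"slide":[0,0,0.002],"turn":[0,0,0],"fingers":-1},{"slide":[0,0,0],"turn":[0,0,0],"fingers":0.2},{"slide":[0,0,0],"turn":[0,0,0],"fingers":0.6},{"slide":[0,0,0],"turn":[0,0,0],"fingers":0.6},{"slide":[0,0,0],"turn":[0,0,0],"fingers":0.6}]'
python3 -m crank '[{"slide":[0,0,0],"turn":[0,0,0],"fingers":0.6},{"slide":[0,0,-0.03],"turn":[0,0,0],"fingers":0.6},{"slide":[0,0,-0.08],"turn":[0,0,0],"fingers":0.6},{"slide":[0,0,-0.15],"turn":[0,0,0],"fingers":0.6},{"slide":[0,0,-0.23],"turn":[0,0,0],"fingers":0.6}]'
python3 -m crank '[{"slide":[0,0,-0.08],"turn":[0,0,0],"fingers":0.6},{"slide":[0.08,0.05,-0.15],"turn":[0,0,0],"fingers":0.6},{"slide":[0.16,0.08,-0.2],"turn":[0,0,0],"fingers":0.6},{"slide":[0.24,0.08,-0.2],"turn":[0,0,0],"fingers":0.6},{"slide":[0.3,0.08,-0.2],"turn":[0,0,0],"fingers":0.6}]'
python3 -c "
from h import *
save('scene','scene21.png');im=cv2.imread('pics/scene21.png')
cv2.imwrite('pics/c29.png',cv2.resize(im[170:300,210:340],None,fx=4.5,fy=4.5,interpolation=2))
im=save('top','top21.png');cv2.imwrite('pics/c30.png',cv2.resize(im[...,::-1][100:300,180:380],None,fx=3,fy=3,interpolation=2))"
```

```text
t: 16.7
eef_pos: [0.5905, -0.1332, 0.1159]
ee_rot: [-3.141, -0.0, -1.329]
force: [-0.8, 0.3, 0.5]
width: 0.0623
t: 17.12
eef_pos: [0.5893, -0.1332, 0.2304]
ee_rot: [3.138, 0.001, -1.329]
force: [1.8, 0.2, 0.6]
width: 0.07
t: 17.53
eef_pos: [0.5863, -0.2825, 0.3342]
ee_rot: [-3.137, -0.003, -1.327]
force: [2.0, -0.3, 0.5]
width: 0.0701
```

View pics/c29.png

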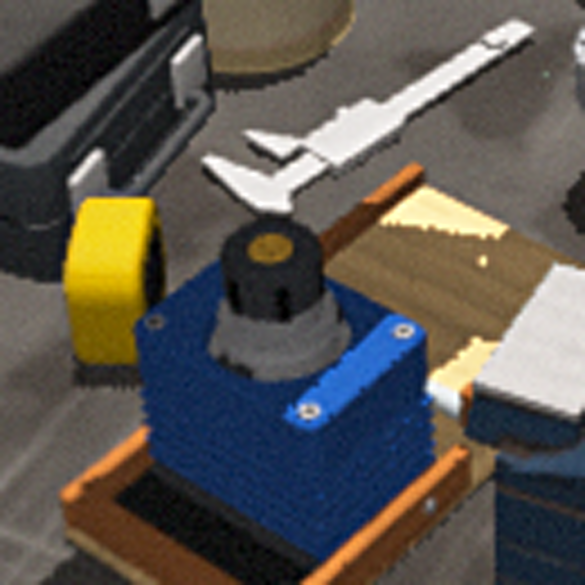

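View pics/c30.png

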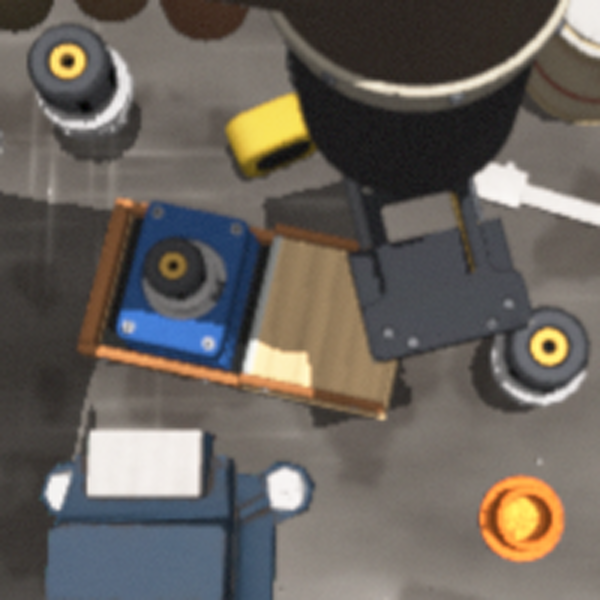

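```bash
python3 -c "
from h import *
print(tri((269.9,225.1),(237.5,188.2)))
s=cv2.imread('pics/scene21.png');t=cv2.imread('pics/top21.png')
cv2.imwrite('pics/c31.png',np.hstack([cv2.resize(s[210:260,245:295],None,fx=8,fy=8,interpolation=2),cv2.resize(t[165:215,215:265],None,fx=8,fy=8,interpolation=2)]))"
```

```text
(array([ 0.58983922, -0.13307657,  0.14763119]), np.float64(0.00021285605848716025))
```

View pics/c31.png

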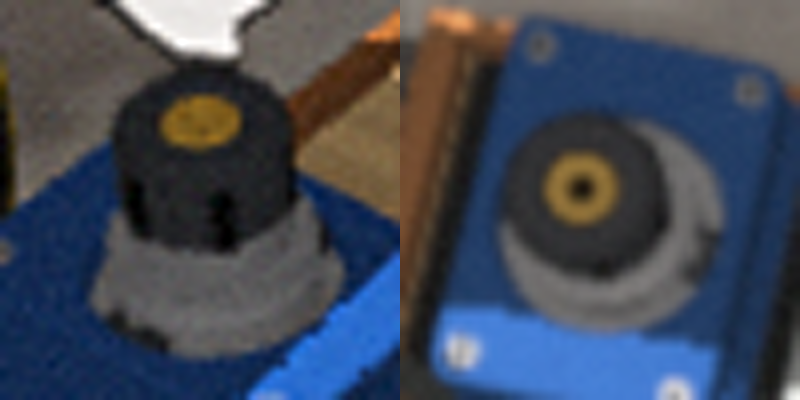

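The collet top triangulates to z = 0.1476 m, against 0.148 m for a fully seated chuck. Both dogs sit in the slots and the tool is clear, so I'm handing the job in.

```bash
python3 -c "
from station import *
s=get_state();print(s['t'],abs(s['qd']).max(),s['force']);print(job_done())"
```

```text
17.6333 0.07049162558673261 [ 0.52638034  0.1366867  -0.2813055 ]
the job is handed in; nothing more can be done
None
```

The job is done and was handed in at about 17.6 s. The head stands on its rear cover on the lower deck with the nose up, and the collet chuck is seated in the spindle taper.

- **Tipping the head:** I pushed its nose face over the step with both fingers spread, and it tipped and settled upright.
- **Choosing and aligning the chuck:** I took the smallest chuck, the one in the orange holder. I found its slot direction by viewing it at several turns, and the dog direction in both camera views. It was held until home.
- **Seating checks:**
  - The flange reached hard contact at about z = 0.092 m, with 15 N pressing down.
  - After letting go, the collet top measured z = 0.1476 m, against 0.148 m expected when fully seated.
  - The last pictures show the dogs inside the slots, the head upright and the gripper clear.
- **Other objects:** The tape measure and caliper lie where they were in the parts the last pictures show. The wrench was never approached, but I did not re-measure it.
- **Disagreements:** The two cameras differed by about 2–3 mm in height on the head and by up to 3° in dog angle. Neither affected the fit.

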